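Swing out the prop leg of the work light and stand it on the mat

ROBOT

A 6-joint arm with a two-finger parallel gripper is mounted at the origin on the work surface; the furniture and walls round the work are solid. World frame = base frame: x ahead of the robot, y to its left, z up, the work surface at z = 0. Lengths are in mm, angles in degrees, forces in N, time in s.
With the tool pointing down it reaches from about 350 to 850 mm from the base axis. Payload 8.1 kg.
Tool frame: the origin (TCP) lies on the centre line of the jaws, within the pads' length; the fingertips stand r.tip_extent ahead of it and the grasp point (between the pads) lies 8 mm behind it (r.tip_extent is the distance from the TCP to the fingertips, in mm); z points along the fingers, y is the direction in which the jaws open and shut (so a half turn about z gives the same grasp; the last joint's range is limited). The gripper opens to 85 mm and grips with 20 to 120 N. Pads are 22 mm wide; open, the fingers measure 114 mm over their backs; the gripper's body (76 mm by 85 mm) begins 54 mm behind the grasp point. The pads swing forward as they close: fully open they stand 13 mm farther back than shut.
Start: joints at [70.222, 7.471, 85.268, -0, 87.261, -4.893], TCP at [154.11, 579.875, 242.292] pointing down, gripper open.
Joint ranges: [-169.43, 169.43], [-51.17, 129.36], [1.28, 143.12], [-76.62, 256.62], [0, 156.53], [-152.29, 152.29]. Speed limits (degrees/s): [136.94, 136.94, 159.86, 180, 180, 180].

INTERFACE

Orientations are given as [roll, pitch, yaw] about the fixed x, y, z axes, in that order (R = Rz(yaw) Ry(pitch) Rx(roll)).
In Python, from bench import sense, optics, hand_in, spotter, r gives the robot as it stands.
- The arm moves only by the tool apply_moves, never from a script. Its argument "series" is a list of rows, each a list of 3 entries, a list of its own where there are three numbers: the opening, from 0 (shut) to 1 (fully open), then the shift along the world's x, y, z in m, then the turn about the world's z in rad. In form: [[grip, [x, y, z], turn], ...]. A call has 1 to 5 rows; each row is the pose to reach, as a shift and turn from the pose measured when the call began; what a row does not reach only later rows make up. A row lasts 1/8 s, in which the tool goes at most 62.5 mm and 10.7 degrees, less where a joint would pass 70% of its speed; a pose out of reach is approached as far as the arm can. A call with a gripper value outside its range is refused whole. The fingers move at their own pace and stop on an object; "grip_force" is the grip in N (left out, the last holds). Time passes only in rows, so rows that repeat a pose let the fingers close. It gives the time, the measured TCP pose, the force and the opening at its end, in the units of the state.
- sense(): the state, without advancing time (a new reading comes with each control period).
- optics.snapshot(name): name is "scene" or "side" or "wrist"; returns a dict with "color" (384x512x3 uint8, blue, green, red), "intrinsics" (3x3 intrinsics, pixels), "distortion" ([k1, k2, p1, p2, k3] as OpenCV has them; the pictures are not rectified), "rvec" (rotation vector, rad) and "tvec" (3), from world to camera coordinates, as OpenCV has them. Camera axes: x right, y down, z forward; pixel columns grow to the right and rows downward; lengths in mm; the calibration is good to about 2 mm. A picture is of the moment at which its call begins. There is no depth.
- hand_in(): hands the job in, once; it reports no verdict.
Trained networks look in a picture, given as the dict that the camera call returned (one of the last four; its "shot" number tells which), for a name from the list of things; names that differ only in an ending like _2 or _b are one class to them, and where a whole thing is asked for, a point or a joint stands for the part that bears it (a point fixed in the world has none). Each returns a list of dicts, best first, with "p" (0 to 1); they miss things now and then, are a little off and sometimes report something else, mostly with a low value. They report only what shows in the picture. A call takes as long as a camera call. They do not tell look-alikes from the thing itself.
- spotter.search_frame(picture, query): "xyz" ([x, y, z] in mm, in the coordinates of the camera as it stood for that picture, good to about 4 mm: the middle of the surface that is visible of it).
- spotter.masks_of(picture, query): "mask" (384x512 bool, what is visible of it).
The state is a dict: "time": time; "joint_pos": joint angles; "qd": joint speeds; "joint_efforts": joint torques, N m; "tool_pos": TCP position; "tcp_rot": TCP orientation; "ft_force": force on the tool from outside, world axes, zero at the start; "wrist_torque": the same for the moment, N m; "finger_gap": finger opening in mm.
Only numpy, scipy, OpenCV 4.12 (cv2) and the standard library are available. Lean on these libraries where they do the work, as an engineer would, in place of code of your own. Each camera call takes 0.05 s, during which the arm holds its last target.

TASK

The yellow work light is in its black charging dock with its red prop leg folded. Put it upright in the blue-fenced bench stop (red leg on the side of the short blue post and low curb) and let go of it, then, with the light still in the bench stop, push the leg out all the way to its stop. Take the light again and stand it on its lower end and its leg on the black mat, clear of the small aluminium angle lying there, with the lens side facing that angle; do not let the light fall, and do not shove the angle, the oil bottle or the tape rolls about.

Things in the scene. Friction and masses are not known exactly. Their poses are not given: they have to be found in the camera images.
- light: yellow work light, an upright slab 30 (x) x 64 (y) x 140 (z) mm, about 0.4 kg, with a white lens on its -x face and the red leg on its +x (back) face. Origin: centre of its lower end; z points up through it to the top.
- leg (a joint): hinge of the red leg plate, rad: 0 folded flat on the back of the light, 1.57 fully out against its stop, square to the back. Stiff (0.15 N m of friction, about 2.5 N at the plate's end), stays where it is left; pushing it tips the light over unless braced. Out, it stands where a finger on the back would go, so the light must then be taken across its 64 mm width.
- leg_hinge (a point): point on the hinge line (parallel to the light's z), at x = 20, y = 15, z = 0 mm in the light's frame. The leg plate, 6 mm thick, reaches 85 mm from this line, z = 30 to 130 mm. Folded it points to the light's -y, sticks out 38 mm past that side, and light and leg are 38 mm thick together (x = -15 to 23). It swings about +z; fully out it points to the light's +x.
- leg_foot (a point): underside of the rubber foot at the free end of the leg: 76 mm from the hinge line, 22 mm above the light's lower end. Standing on the lower end's back edge and this foot, the light leans back (top towards its +x) by about 0.26 rad.
- leg_tab (a point): point in the middle of the leg plate's thickness, 70 mm from the hinge line, 110 mm above the light's lower end: a good place to push from the inner side. Its x axis is normal to the plate, pointing outwards (the way it swings).
- dock: black charging dock, fixed. Origin: centre of its underside. The light stands on its floor 10 mm up, axes parallel, origin over origin, between low lips (x) up to 33 mm and two cheeks (y = +-36 to +-44 mm, x = +-14 mm) 127 mm high, which leave only the front and back of the light free to grasp.
- bench_stop: steel bench stop, fixed; origin: centre of its underside. Base 120 x 120 mm. The light stands on its floor 6 mm up, axes parallel, origin over origin, leg side to +x, 4 mm play all round (pocket 38 x 72 mm). 76 mm high: fence on -x (y = +-30), post on +x (y = 23 to 35), fence on +y. 24 mm high: curbs on the rest of +x (under the leg) and on -y.
- mat: black rubber mat with a thin yellow line, 280 (x) x 200 (y) x 4 mm, fixed. Origin: centre of its underside.
- angle: small drilled aluminium angle, 75 x 25 x 20 mm, 0.03 kg, lying loose on the mat near its -x end, the workpiece to be lit. Origin: centre of its underside.
- oil_bottle: white squeeze bottle with a red cap, 52 mm across, 140 mm high, standing; bystander at the back left of the work. Origin: centre of its underside.
- green_tape: roll of green tape lying on a roll of masking tape; bystander. Origin: centre of its underside.
Not all that is in view belongs to the job. Of the things like the light, leave any that is green or turquoise; of the rest the larger one is meant.

How it is judged (in metres and radians):
On the way, in this order (a step that is already met when the one before it is completed fails the run):
1. the light stands upright in the bench stop, leg side to the short post, let go, with the leg still folded (x of light in the frame of bench_stop between -0.015 and 0.015 m and y of light in the frame of bench_stop between -0.015 and 0.015 m and height (world z) of light below 0.013 m and angle between light's own z axis and vertical below 0.2 rad and contact force between the fingers and light below 0.1 N and value of joint leg below 0.5 rad), for 0.2 s.
2. the leg is pushed out to its stop while the light is in the bench stop (value of joint leg above 1.48 rad and x of light in the frame of bench_stop between -0.02 and 0.02 m and y of light in the frame of bench_stop between -0.02 and 0.02 m and height (world z) of light below 0.02 m), for 0.1 s.
At the end, for the whole second after the job is handed in: The light stands at rest on the mat on its lower end and its leg's foot, both on the mat, leaning back 0.15 to 0.38 rad, leg out beyond 1.45 rad; the angle lies in front of the lens side, its centre within 60 mm of the light's middle plane, and the light does not touch it (value of joint leg above 1.45 rad and x of light in the frame of mat between -0.138 and 0.138 m and y of light in the frame of mat between -0.098 and 0.098 m and x of leg_foot in the frame of mat between -0.142 and 0.142 m and y of leg_foot in the frame of mat between -0.102 and 0.102 m and height (world z) of leg_foot below 0.01 m and height (world z) of light below 0.016 m and angle between light's own z axis and vertical between 0.15 and 0.38 rad and x of angle in the frame of light below -0.02 m and y of angle in the frame of light between -0.06 and 0.06 m and contact force between light and angle below 0.05 N and linear speed of light below 0.02 m/s).
It fails at once if the light falls over (angle between light's own z axis and vertical above 0.9 rad).
It fails at once if the aluminium angle is pushed more than 30 mm away (distance of angle from where it was at the start of the episode above 0.03 m).
It fails at once if the oil bottle or the tape roll is knocked away (angle between oil_bottle's own z axis and vertical above 0.6 rad or distance of any of oil_bottle, green_tape from where it was at the start of the episode above 0.06 m).
It also fails if it takes over 69 s, if anything falls off the work surface, if the arm or the gripper's body presses on something with over 40 N, if the wrist force passes 120 N, or if a joint passes its speed limit or range.

## Working session

There is one attempt and no reset: what is moved stays moved. The work goes in short steps, Python scripts to look and compute and a tool call to move; the robot and the scene stay as the last step left them, time stands still between calls to the robot, and variables do not carry over. Pictures are saved under pics/ and viewed, and the job is handed in when it is done.

Besides the shell and the picture viewer there is one more tool, called after ">>>" as a command line: name --argument value ..., lists and objects as JSON in quotes. apply_moves: Moves the arm, as the interface text tells. Its arguments: {"type":"object","properties":{"series":{"type":"array"},"grip_force":{"type":"number"}},"required":["series"]}

```bash
ls; mkdir -p pics; cat > h.py <<'E'
import numpy as np, cv2
from bench import sense, optics, hand_in, spotter, r
def cam(p):
    R,_=cv2.Rodrigues(np.array(p['rvec'],float)); t=np.array(p['tvec'],float).reshape(3); return R,t
def proj(p,X):
    return cv2.projectPoints(np.array(X,float).reshape(-1,1,3),np.array(p['rvec'],float),np.array(p['tvec'],float),np.array(p['intrinsics'],float),np.array(p['distortion'],float))[0].reshape(-1,2)
def toworld(p,x):
    R,t=cam(p); return R.T@(np.array(x)-t)
def onplane(p,uv,z):
    R,t=cam(p)
    n=cv2.undistortPoints(np.array(uv,float).reshape(-1,1,2),np.array(p['intrinsics'],float),np.array(p['distortion'],float)).reshape(-1,2)
    C=-R.T@t; out=[]
    for a in n:
        d=R.T@np.array([a[0],a[1],1]); out.append(C+d*(z-C[2])/d[2])
    return np.array(out)
E
python3 - <<'E'
from h import *
s=sense();print({k:np.round(v,2) for k,v in s.items()}, r.tip_extent)
for n in ['scene','side','wrist']:
    p=optics.snapshot(n); cv2.imwrite(f'pics/{n}0.png',p['color'])
    R,t=cam(p);print(n,-R.T@t)
    for q in ['light','leg','dock','bench_stop','mat','angle','oil_bottle','green_tape']:
        print(q,[(np.round(toworld(p,d['xyz'])),round(d['p'],2)) for d in spotter.search_frame(p,q)])
E
```

```text
pics
{'time': np.float64(0.0), 'joint_pos': array([70.22,  7.52, 85.33,  0.  , 87.26, -4.89]), 'qd': array([ 0.01, -0.05, -0.  , -0.07,  0.08, -0.01]), 'joint_efforts': array([ 0.000e+00, -5.694e+01, -5.006e+01, -0.000e+00,  1.000e-02,
        0.000e+00]), 'tool_pos': array([153.91, 579.37, 241.23]), 'tcp_rot': array([-1.7989e+02, -1.0000e-02,  1.6511e+02]), 'ft_force': array([0.28, 0.03, 0.39]), 'wrist_torque': array([ 0.07,  0.  , -0.  ]), 'finger_gap': np.float64(85.6)} 11.0
scene [ -46.31039309 -325.43841657  704.41227985]
light [(array([379., 244.,  80.]), 0.88), (array([392., 408.,  68.]), 0.86), (array([345.,  44.,  96.]), 0.81)]
leg [(array([384., 424.,  68.]), 0.87), (array([560., 255.,  98.]), 0.68), (array([331.,  56.,  90.]), 0.63), (array([373., 242.,  64.]), 0.57)]
dock [(array([512., 266.,  17.]), 0.89)]
bench_stop [(array([516.,  74.,   7.]), 0.91), (array([ 749., -268.,   42.]), 0.55), (array([561., 253.,  99.]), 0.16)]
mat [(array([ 512., -204.,    7.]), 0.65)]
angle [(array([ 416., -182.,    2.]), 0.66)]
oil_bottle [(array([646., 402.,  82.]), 0.7)]
green_tape [(ar
[... 213 characters left out ...]
, 128.]), 0.7)]
leg [(array([329.,  77.,  85.]), 0.69), (array([363., 247.,  60.]), 0.68), (array([379., 438.,  73.]), 0.68), (array([557., 292.,  98.]), 0.52)]
dock [(array([521., 339.,  15.]), 0.78), (array([558., 291.,  96.]), 0.23)]
bench_stop [(array([509., 112.,   7.]), 0.65)]
mat [(array([ 542., -180.,    3.]), 0.87)]
angle [(array([ 748., -258.,   38.]), 0.7), (array([ 415., -188.,   10.]), 0.59)]
oil_bottle [(array([649., 427.,  70.]), 0.62)]
green_tape [(array([ 748., -258.,   37.]), 0.55)]
wrist [ 84.19553783 598.95598498 374.56922597]
light [(array([374., 269.,  38.]), 0.63)]
leg [(array([373., 247.,  38.]), 0.57)]
dock []
bench_stop []
mat []
angle []
oil_bottle []
green_tape []
```

View pics/scene0.png

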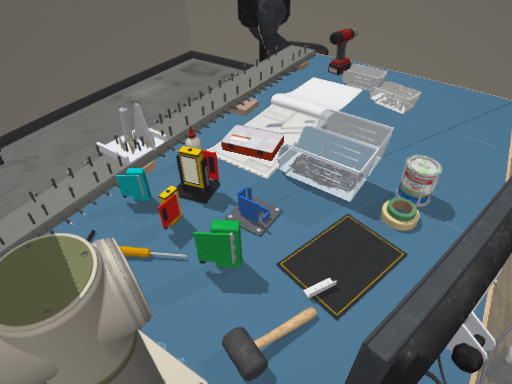

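View pics/side0.png

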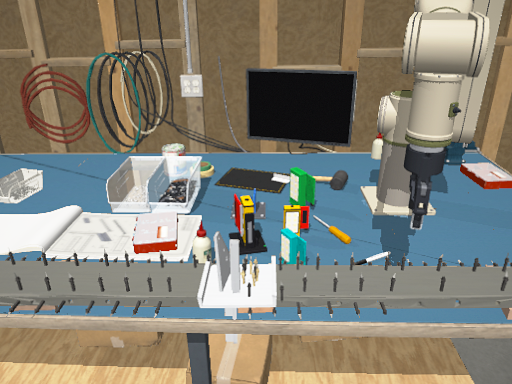

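View pics/wrist0.png

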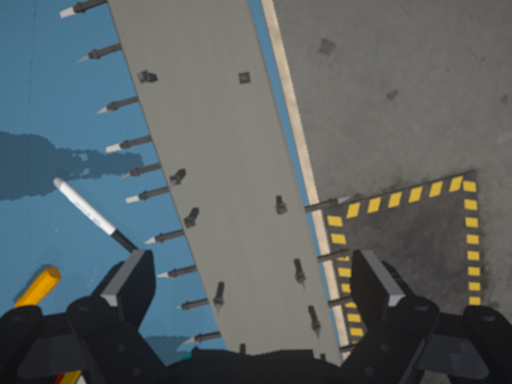

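Scene: the target light is in the black dock at pixel (195,172), the bench stop at (255,210), the mat at (345,262), and the angle at (320,288). The small yellow light at (168,208) and the green and turquoise ones are decoys. I'll zoom in for the poses.

```bash
python3 - <<'E'
from h import *
a=cv2.imread('pics/scene0.png')
cv2.imwrite('pics/z1.png',cv2.resize(a[130:250,140:300],None,fx=5,fy=5,interpolation=cv2.INTER_CUBIC))
cv2.imwrite('pics/z2.png',cv2.resize(a[200:330,270:430],None,fx=5,fy=4.6,interpolation=cv2.INTER_CUBIC))
a=cv2.imread('pics/side0.png')
cv2.imwrite('pics/z3.png',cv2.resize(a[160:280,180:330],None,fx=5,fy=5,interpolation=cv2.INTER_CUBIC))
E
```

```text
(no output)
```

View pics/z1.png

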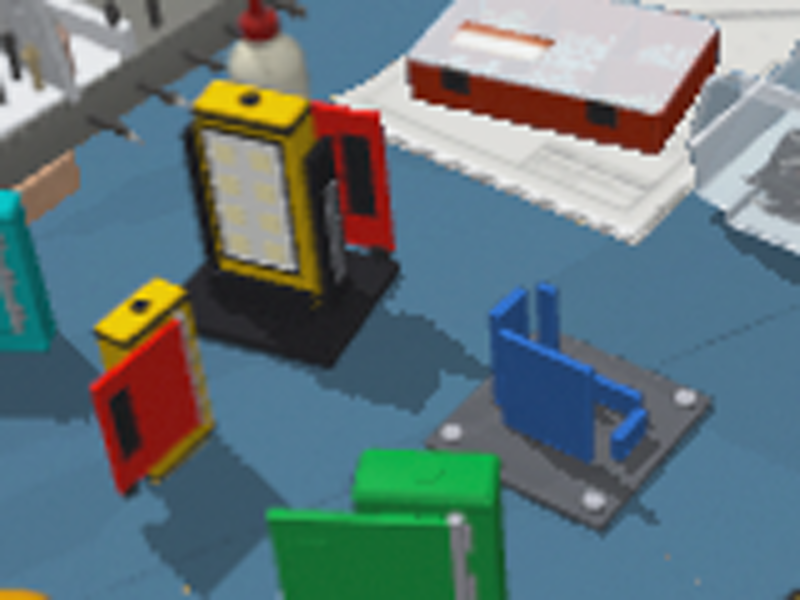

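View pics/z2.png

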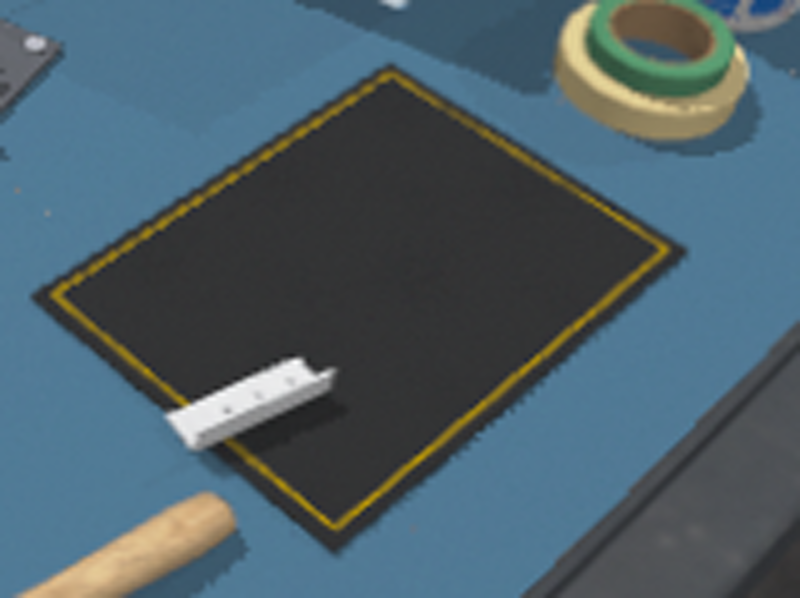

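View pics/z3.png

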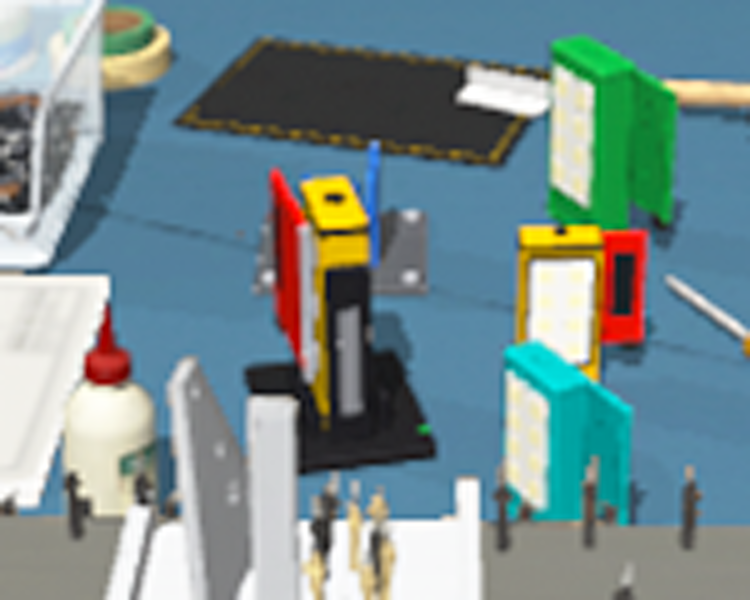

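```bash
python3 - <<'E'
from h import *
from scipy.optimize import least_squares
p=optics.snapshot('scene');q=optics.snapshot('side')
z1=lambda u:np.array(u,float)/5+[140,130]-0.4
z2=lambda u:np.array(u,float)/[5,4.6]+[270,200]-0.4
z3=lambda u:np.array(u,float)/5+[180,160]-0.4
def show(n,P):
    print(n,np.round(P).tolist(),'edges',[ (round(np.hypot(*d[:2])),round(np.degrees(np.arctan2(d[1],d[0])),1)) for d in np.diff(np.vstack([P,P[:1]]),axis=0)])
B=onplane(p,z1([(428,445),(600,530),(713,403)]),6);show('stop',B);print((B[0]+B[2])/2)
M=onplane(p,z2([(33,297),(338,550),(686,250),(390,65)]),4);show('mat',M);print(M.mean(0))
L=onplane(p,z1([(193,110),(213,82),(313,98),(299,133)]),150);show('top',L);print(L.mean(0))
L=onplane(q,z3([(301,184),(356,176),(370,228),(317,236)]),150);show('top side',L);print(L.mean(0))
A=onplane(p,z2([(165,415),(190,450),(335,378),(300,358)]),4);show('angle',A);print(A.mean(0))
E
```

```text
stop [[477.0, 142.0, 6.0], [477.0, 25.0, 6.0], [595.0, 25.0, 6.0]] edges [(117, np.float64(-90.0)), (118, np.float64(-0.2)), (166, np.float64(135.2))]
[536.0246625   83.57036805   6.        ]
mat [[422.0, -61.0, 4.0], [367.0, -251.0, 4.0], [632.0, -328.0, 4.0], [687.0, -139.0, 4.0]] edges [(198, np.float64(-106.1)), (276, np.float64(-16.3)), (196, np.float64(73.8)), (277, np.float64(163.5))]
[ 527.09677062 -194.69803327    4.        ]
top [[507.0, 322.0, 150.0], [535.0, 333.0, 150.0], [554.0, 273.0, 150.0], [523.0, 256.0, 150.0]] edges [(30, np.float64(20.8)), (63, np.float64(-72.5)), (35, np.float64(-152.0)), (68, np.float64(103.3))]
[529.54702477 296.0559179  150.        ]
top side [[554.0, 280.0, 150.0], [522.0, 269.0, 150.0], [511.0, 338.0, 150.0], [541.0, 348.0, 150.0]] edges [(34, np.float64(-160.8)), (69, np.float64(98.8)), (31, np.float64(19.0)), (69, np.float64(-78.8))]
[532.10082129 308.65585482 150.        ]
angle [[392.0, -151.0, 4.0], [380.0, -170.0, 4.0], [456.0, -209.0, 4.0], [458.0, -189.0, 4.0]] edges [(23, np.float64(-121.2)), (85, np.float64(-26.9)), (20, np.float64(83.2)), (76, np.float64(150.0))]
[ 421.65108531 -179.90624541    4.        ]
```

>>> apply_moves --series '[[1, [0.2, -0.14, 0.08], -0.55], [1, [0.2, -0.14, 0.08], -0.55], [1, [0.2, -0.14, 0.08], -0.55], [1, [0.3, -0.2, 0.08], -0.75], [1, [0.3, -0.2, 0.08], -0.94]]'

```text
time: 2.08
tool_pos: [406.4, 410.0, 316.2]
tcp_rot: [179.9, -0.0, 111.8]
ft_force: [0.7, 0.1, 0.7]
finger_gap: 85.5
```

>>> apply_moves --series '[[1, [0.1, -0.1, -0.01], -0.3], [1, [0.1, -0.1, -0.01], -0.3], [1, [0.12, -0.12, -0.01], -0.3]]'

```text
time: 2.45
tool_pos: [527.9, 287.8, 305.8]
tcp_rot: [179.9, -0.0, 94.4]
ft_force: [-0.2, 0.4, -0.3]
finger_gap: 85.5
```

```bash
python3 - <<'E'
from h import *
s=sense();print({k:np.round(v,2) for k,v in s.items() if k in('time','tool_pos','tcp_rot','ft_force','joint_pos')})
p=optics.snapshot('wrist'); cv2.imwrite('pics/w1.png',p['color'])
R,t=cam(p);print(-R.T@t,R[2])
E
```

```text
{'time': np.float64(2.45), 'joint_pos': array([ 2.372e+01,  6.610e+00,  7.963e+01, -1.000e-02,  9.372e+01,
        1.931e+01]), 'tool_pos': array([527.87, 287.76, 305.84]), 'tcp_rot': array([ 1.7995e+02, -1.0000e-02,  9.4410e+01]), 'ft_force': array([-0.17,  0.37, -0.34])}
[522.82871518 360.87703858 438.11511814] [ 0.02315409 -0.2855477  -0.95808475]
```

View pics/w1.png

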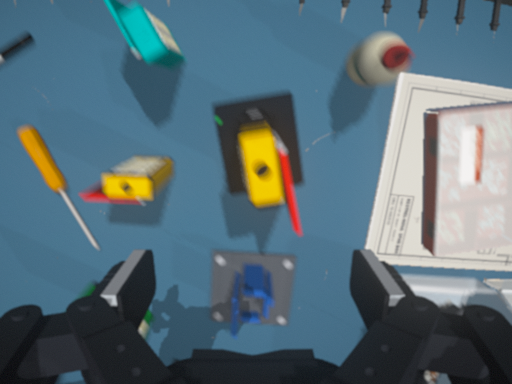

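```bash
python3 - <<'E'
from h import *
for i in range(2): p=optics.snapshot('wrist')
cv2.imwrite('pics/w2.png',p['color'])
import pickle;pickle.dump({k:p[k] for k in p},open('w2.pkl','wb'))
cv2.imwrite('pics/w2a.png',cv2.resize(p['color'][80:250,190:320],None,fx=4.5,fy=3.5,interpolation=cv2.INTER_CUBIC))
cv2.imwrite('pics/w2b.png',cv2.resize(p['color'][230:350,190:320],None,fx=5,fy=5,interpolation=cv2.INTER_CUBIC))
E
```

```text
(no output)
```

View pics/w2a.png

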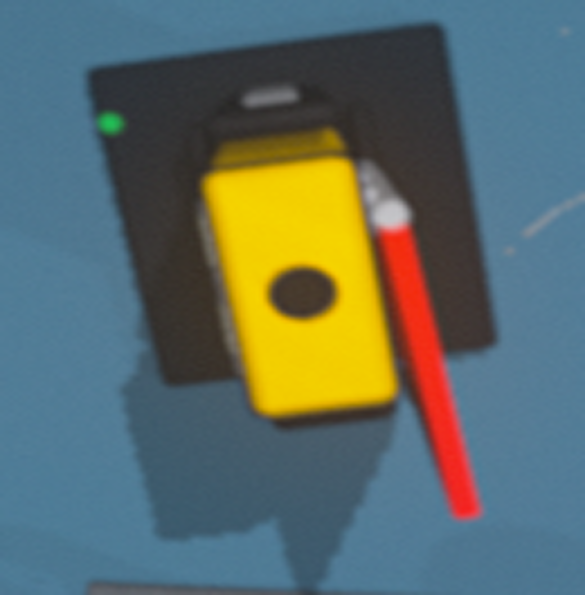

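View pics/w2b.png

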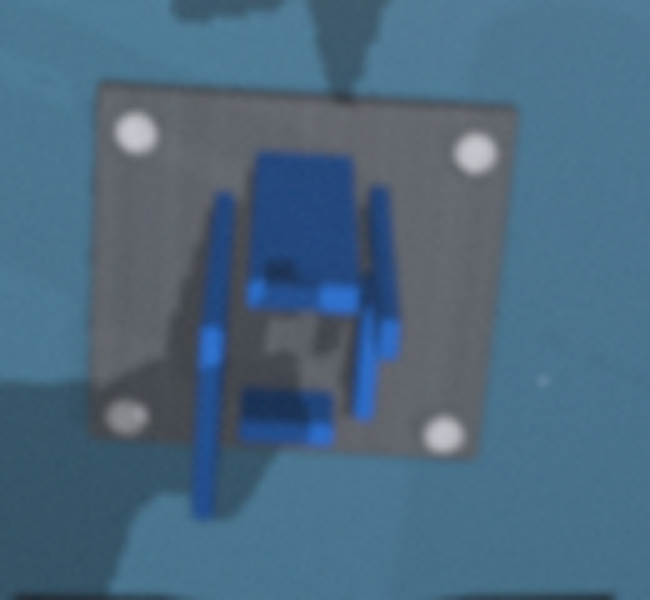

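```bash
python3 - <<'E'
from h import *
import pickle
p=pickle.load(open('w2.pkl','rb'))
a=lambda u:np.array(u,float)/[4.5,3.5]+[190,80]-0.4
b=lambda u:np.array(u,float)/5+[190,230]-0.4
def show(n,P):
    print(n,np.round(P).tolist(),'edges',[ (round(np.hypot(*d[:2])),round(np.degrees(np.arctan2(d[1],d[0])),1)) for d in np.diff(np.vstack([P,P[:1]]),axis=0)],P.mean(0).round(1))
show('top',onplane(p,a([(205,178),(354,158),(398,402),(258,416)]),150))
show('dock',onplane(p,a([(90,72),(443,25),(497,342),(165,385)]),8))
show('stop',onplane(p,b([(98,82),(517,106),(475,460),(90,437)]),6))
show('legtop',onplane(p,a([(380,228),(410,225),(480,513),(455,517)]),140))
print(sense()['tool_pos'],sense()['time'])
E
```

```text
top [[512.0, 327.0, 150.0], [540.0, 334.0, 150.0], [554.0, 273.0, 150.0], [527.0, 267.0, 150.0]] edges [(28, np.float64(14.0)), (62, np.float64(-76.9)), (28, np.float64(-168.1)), (61, np.float64(103.4))] [533.3 300.2 150. ]
dock [[473.0, 346.0, 8.0], [568.0, 369.0, 8.0], [595.0, 256.0, 8.0], [500.0, 232.0, 8.0]] edges [(98, np.float64(13.7)), (116, np.float64(-76.4)), (99, np.float64(-165.9)), (117, np.float64(103.3))] [533.9 300.9   8. ]
stop [[480.0, 147.0, 6.0], [598.0, 148.0, 6.0], [599.0, 27.0, 6.0], [481.0, 27.0, 6.0]] edges [(119, np.float64(0.6)), (121, np.float64(-89.5)), (118, np.float64(-179.8)), (120, np.float64(90.6))] [539.6  87.4   6. ]
legtop [[547.0, 316.0, 140.0], [553.0, 317.0, 140.0], [575.0, 240.0, 140.0], [570.0, 238.0, 140.0]] edges [(6, np.float64(11.8)), (80, np.float64(-73.7)), (5, np.float64(-163.3)), (81, np.float64(106.7))] [561.5 277.7 140. ]
[527.72596356 287.94044271 305.72244852] 2.6
```

>>> apply_moves --series '[[1, [0.0097, 0.0135, -0.06], 0.159], [1, [0.0097, 0.0135, -0.1], 0.159], [1, [0.0097, 0.0135, -0.15], 0.159], [1, [0.0097, 0.0135, -0.19], 0.159], [1, [0.0097, 0.0135, -0.19], 0.159]]'

```text
time: 3.22
tool_pos: [533.7, 301.2, 111.6]
tcp_rot: [-179.6, 0.1, 103.6]
ft_force: [-0.0, -0.4, -0.0]
finger_gap: 85.6
```

>>> apply_moves --series '[[0.3, [0, 0, 0], 0], [0.3, [0, 0, 0], 0], [0.3, [0, 0, 0], 0], [0.3, [0, 0, 0], 0], [0.3, [0, 0, 0], 0]]' --grip_force 40

```text
time: 3.85
tool_pos: [535.2, 302.0, 114.0]
tcp_rot: [-179.8, 0.0, 103.6]
ft_force: [0.4, 1.0, 7.5]
finger_gap: 36.7
```

>>> apply_moves --series '[[0.3, [0, 0, 0.01], 0], [0.3, [0, 0, 0.04], 0], [0.3, [0, 0, 0.09], 0], [0.3, [0, 0, 0.14], 0], [0.3, [0, 0, 0.15], 0]]'

```text
time: 4.47
tool_pos: [537.0, 302.7, 269.5]
tcp_rot: [179.8, -0.1, 103.5]
ft_force: [0.8, 0.5, -4.1]
finger_gap: 36.7
```

```bash
python3 - <<'E'
from h import *
s=sense();print({k:np.round(v,2) for k,v in s.items() if k in('time','tool_pos','tcp_rot','ft_force','finger_gap')})
for n in['scene','side','wrist']:
  p=optics.snapshot(n); cv2.imwrite(f'pics/{n}3.png',p['color'])
E
```

```text
{'time': np.float64(4.47), 'tool_pos': array([537.  , 302.73, 269.52]), 'tcp_rot': array([ 1.7976e+02, -8.0000e-02,  1.0354e+02]), 'ft_force': array([ 0.79,  0.49, -4.13]), 'finger_gap': np.float64(36.75)}
```

View pics/scene3.png

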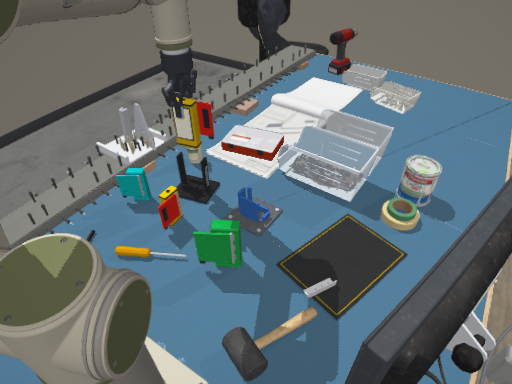

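View pics/wrist3.png

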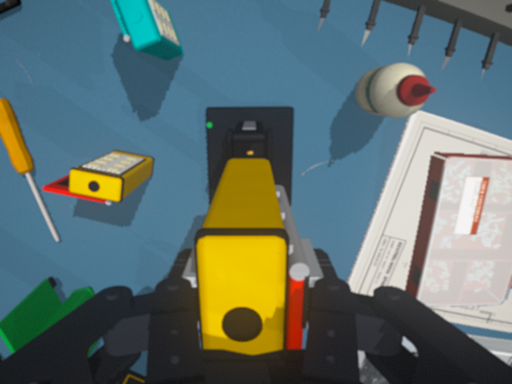

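```bash
python3 - <<'E'
from h import *
p=optics.snapshot('wrist'); s=sense(); print(s['tool_pos'],s['tcp_rot'],s['time'])
T=s['tool_pos'];psi=np.radians(s['tcp_rot'][2]-90)
W=onplane(p,[(198,235),(286,235),(286,351),(203,351)],T[2]+36)
d=W-T
ex=np.array([np.cos(psi),np.sin(psi)]);ey=np.array([-ex[1],ex[0]])
print(np.round(np.c_[d[:,:2]@ex,d[:,:2]@ey],1))
cv2.imwrite('pics/w4.png',cv2.resize(p['color'][220:370,170:330],None,fx=5,fy=4,interpolation=cv2.INTER_CUBIC))
E
```

```text
[534.36220457 301.56199307 261.81269929] [-1.79619964e+02  4.38612574e-02  1.03548263e+02] 4.675
[[-15.6  30.1]
 [ 12.1  30.2]
 [ 13.6 -15.6]
 [-16.4 -15.8]]
```

View pics/w4.png

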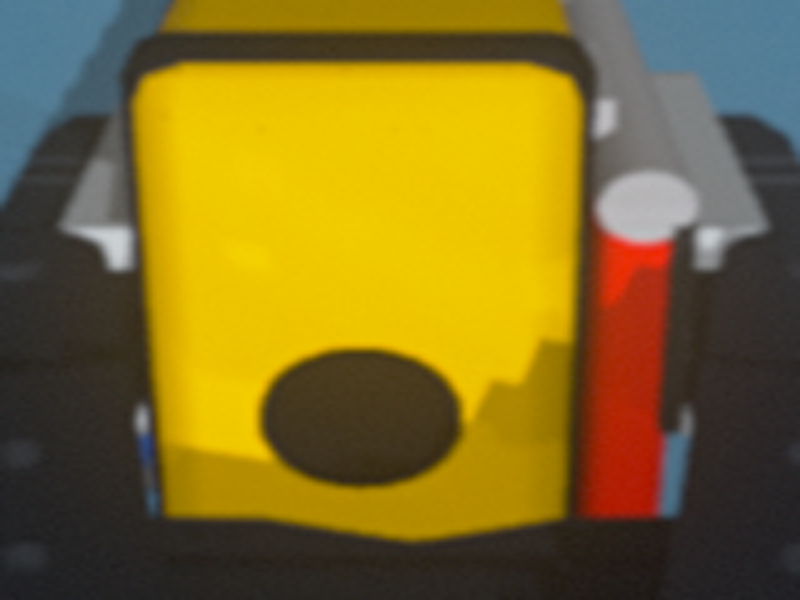

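>>> apply_moves --series '[[0.3, [0.002, -0.05, -0.01], -0.08], [0.3, [0.005, -0.11, -0.02], -0.2], [0.3, [0.009, -0.17, -0.03], -0.229], [0.3, [0.009, -0.213, -0.03], -0.229], [0.3, [0.009, -0.213, -0.03], -0.229]]'

```text
time: 5.3
tool_pos: [541.9, 85.4, 228.7]
tcp_rot: [-179.3, 0.1, 90.2]
ft_force: [0.1, 1.7, -3.0]
finger_gap: 37.1
```

```bash
python3 - <<'E'
from h import *
for i in range(3):
  s=sense();print(np.round(s['tool_pos'],1),np.round(s['tcp_rot'],1),np.round(s['ft_force'],1),s['time'])
  for n in[['wrist'],['side'],['scene']][i]:
    p=optics.snapshot(n); cv2.imwrite(f'pics/{n}5.png',p['color'])
E
```

```text
[541.9  85.4 228.7] [-1.793e+02  1.000e-01  9.020e+01] [ 0.1  1.7 -3. ] 5.3
[542.1  87.2 229.1] [-179.4    0.    90.3] [-0.5  0.3 -4. ] 5.35
[542.3  88.3 229.6] [-179.4    0.    90.3] [-0.8 -0.2 -3.6] 5.4
```

View pics/wrist5.png

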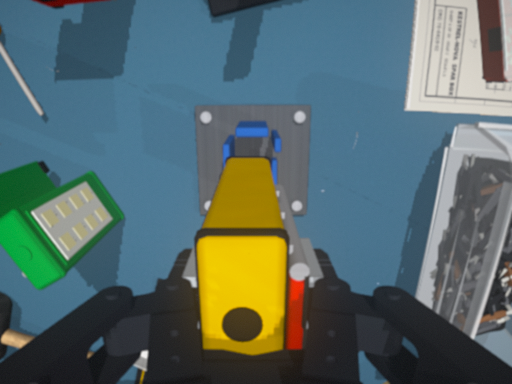

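View pics/scene5.png

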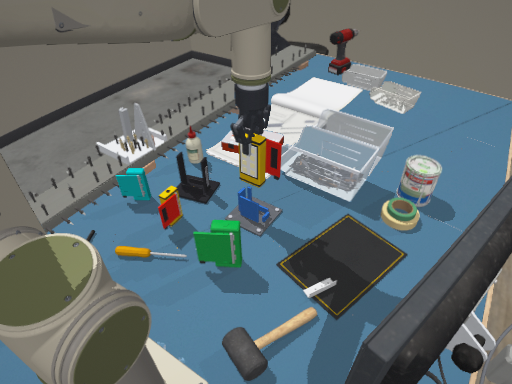

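```bash
python3 - <<'E'
from h import *
for i in range(3): p=optics.snapshot('wrist')
s=sense();print(np.round(s['tool_pos'],1),np.round(s['tcp_rot'],1),np.round(s['ft_force'],1),s['time'])
cv2.imwrite('pics/w6.png',cv2.resize(p['color'][90:240,180:330],None,fx=4,fy=4,interpolation=cv2.INTER_CUBIC))
import pickle;pickle.dump(p,open('w6.pkl','wb'))
E
```

```text
[543.   89.7 231.2] [-179.6    0.    90.5] [ 0.1  0.1 -3.2] 5.6
```

View pics/w6.png

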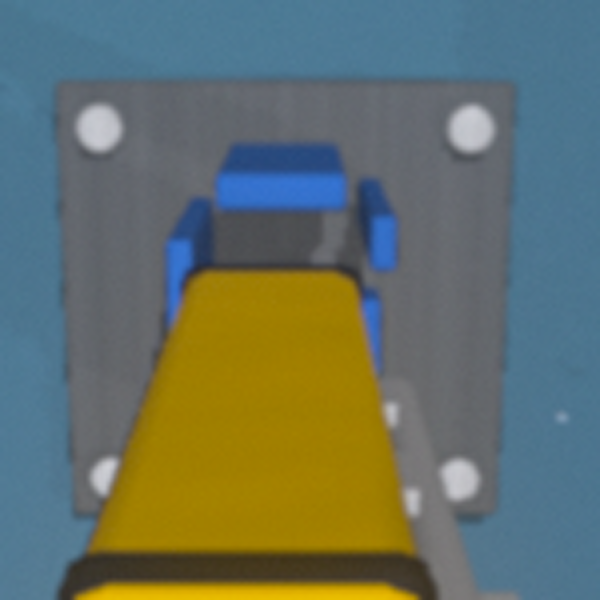

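```bash
python3 - <<'E'
from h import *
import pickle
p=pickle.load(open('w6.pkl','rb'))
b=lambda u:np.array(u,float)/4+[180,90]-0.4
P=onplane(p,b([(56,82),(515,84),(496,515),(76,513)]),6)
print(P.round(1),P.mean(0))
f=onplane(p,b([(168,240),(190,240),(218,172),(345,172),(374,240),(397,240)]),76);print(f.round(1))
# light's lower edge +y: back bottom edge
print(onplane(p,b([(190,272),(358,272)]),231.2-104).round(1))
E
```

```text
[[480.2 144.9   6. ]
 [599.4 145.5   6. ]
 [600.4  26.2   6. ]
 [481.3  25.4   6. ]] [540.32342289  85.50932428   6.        ]
[[515.7 115.3  76. ]
 [520.4 115.3  76. ]
 [526.5 129.9  76. ]
 [553.4 130.1  76. ]
 [559.9 115.7  76. ]
 [564.8 115.8  76. ]]
[[524.6 118.1 127.2]
 [554.4 118.4 127.2]]
```

>>> apply_moves --series '[[0.3, [0.0005, -0.0008, -0.03], 0], [0.3, [0.0005, -0.0008, -0.045], 0], [0.3, [0.0005, -0.0008, -0.045], 0], [0.3, [0.0005, -0.0008, -0.045], 0]]'

```text
time: 6.1
tool_pos: [544.0, 89.1, 187.1]
tcp_rot: [-179.6, 0.0, 90.5]
ft_force: [0.3, 0.3, -3.2]
finger_gap: 36.6
```

```bash
python3 - <<'E'
from h import *
p=optics.snapshot('wrist')
s=sense();print(np.round(s['tool_pos'],1),np.round(s['tcp_rot'],1),np.round(s['ft_force'],1),s['time'])
cv2.imwrite('pics/w7.png',cv2.resize(p['color'][90:290,160:350],None,fx=4,fy=3,interpolation=cv2.INTER_CUBIC))
p=optics.snapshot('scene');cv2.imwrite('pics/s7.png',cv2.resize(p['color'][120:250,180:320],None,fx=5,fy=4.5,interpolation=cv2.INTER_CUBIC))
E
```

```text
[544.2  89.1 187.4] [-179.7    0.    90.5] [ 0.8  0.8 -4. ] 6.15
```

View pics/w7.png

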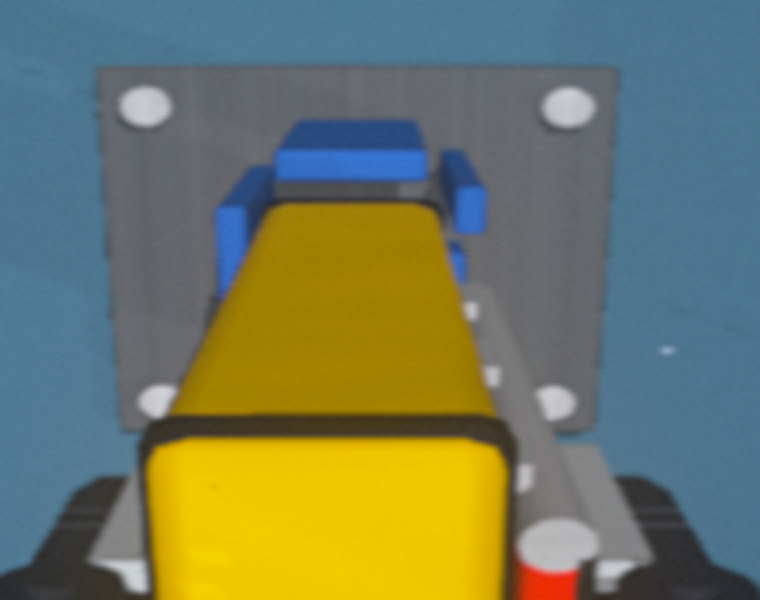

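View pics/s7.png

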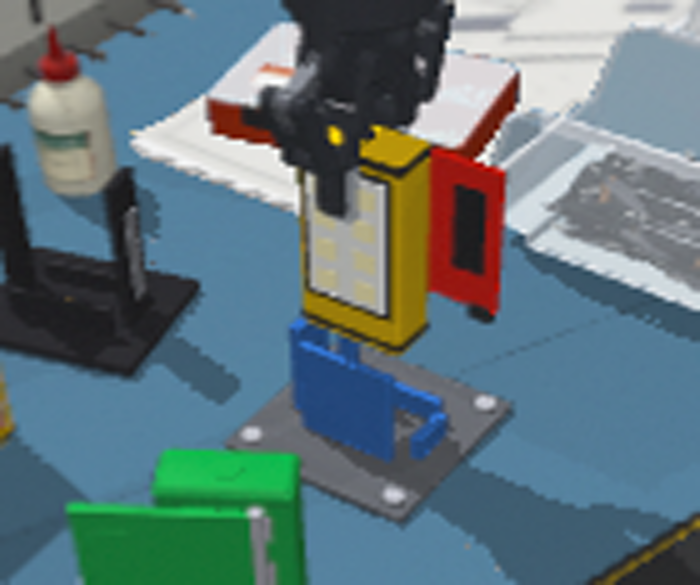

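```bash
python3 - <<'E'
from h import *
p=optics.snapshot('wrist')
b=lambda u:np.array(u,float)/[4,3]+[160,90]-0.4
print(onplane(p,b([(262,204),(441,204)]),83).round(1))
print(onplane(p,b([(243,207),(275,180),(427,180),(456,230)]),76).round(1))
s=sense();print(np.round(s['tool_pos'],1),s['time'])
E
```

```text
[[524.8 117.3  83. ]
 [556.6 117.6  83. ]]
[[520.7 115.2  76. ]
 [526.6 121.9  76. ]
 [554.3 122.2  76. ]
 [559.9 109.9  76. ]]
[544.3  89.  187.5] 6.25
```

>>> apply_moves --series '[[0.3, [-0.0003, 0.0003, -0.03], 0], [0.3, [-0.0003, 0.0003, -0.055], 0], [0.3, [-0.0003, 0.0003, -0.068], 0], [0.3, [-0.0003, 0.0003, -0.073], 0], [0.3, [-0.0003, 0.0003, -0.073], 0]]'

```text
time: 6.88
tool_pos: [544.4, 89.3, 115.0]
tcp_rot: [-179.7, 0.0, 90.5]
ft_force: [-0.4, -0.1, -3.4]
finger_gap: 36.6
```

```bash
python3 - <<'E'
from h import *
p=optics.snapshot('scene');cv2.imwrite('pics/s8.png',cv2.resize(p['color'][120:250,180:320],None,fx=5,fy=4.5,interpolation=cv2.INTER_CUBIC))
s=sense();print(np.round(s['tool_pos'],1),np.round(s['tcp_rot'],1),np.round(s['ft_force'],1),s['time'])
E
```

```text
[544.6  89.3 115.4] [-179.8    0.    90.5] [-0.1  0.1 -2.5] 6.925
```

View pics/s8.png

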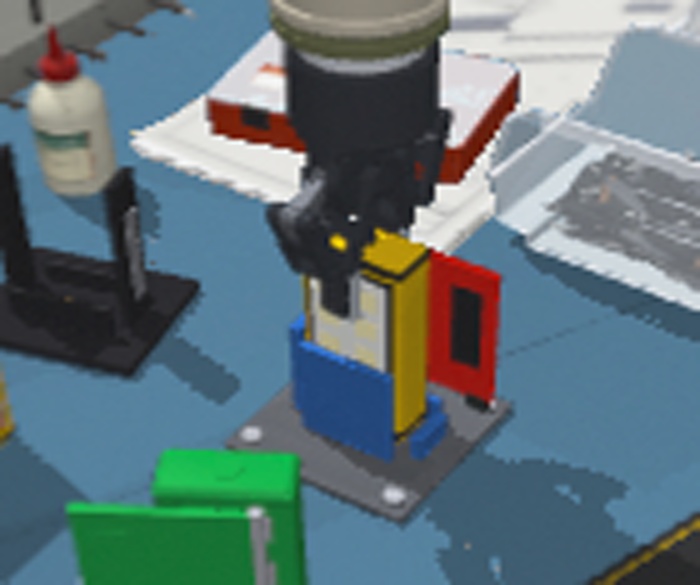

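>>> apply_moves --series '[[0.3, [-0.0004, 0, -0.003], 0], [0.3, [-0.0004, 0, -0.005], 0], [0.3, [-0.0004, 0, -0.005], 0]]'

```text
time: 7.3
tool_pos: [544.1, 89.3, 110.4]
tcp_rot: [-179.7, 0.0, 90.5]
ft_force: [-0.2, -0.0, -4.8]
finger_gap: 36.9
```

>>> apply_moves --series '[[0.3, [0, 0, -0.002], 0], [0.3, [0, 0, -0.003], 0], [0.3, [0, 0, -0.003], 0]]'

```text
time: 7.68
tool_pos: [544.6, 89.6, 110.1]
tcp_rot: [-179.8, 0.0, 90.5]
ft_force: [-7.9, 1.4, 17.3]
finger_gap: 36.7
```

>>> apply_moves --series '[[0.3, [0, 0, 0.001], 0], [0.6, [0, 0, 0.001], 0], [1, [0, 0, 0.001], 0], [1, [0, 0, 0.001], 0], [1, [0, 0, 0.001], 0]]'

```text
time: 8.3
tool_pos: [544.6, 89.6, 111.0]
tcp_rot: [-179.8, 0.0, 90.5]
ft_force: [-0.0, -0.3, -0.1]
finger_gap: 85.6
```

```bash
python3 - <<'E'
from h import *
p=optics.snapshot('scene');cv2.imwrite('pics/s9.png',cv2.resize(p['color'][120:250,180:320],None,fx=5,fy=4.5,interpolation=cv2.INTER_CUBIC))
p=optics.snapshot('wrist');cv2.imwrite('pics/w9.png',p['color'])
s=sense();print(np.round(s['tool_pos'],1),np.round(s['tcp_rot'],1),np.round(s['ft_force'],1),s['finger_gap'],s['time'])
E
```

```text
[544.6  89.6 111. ] [-179.8    0.    90.5] [ 1.6  0.8 -0.3] 85.28391379932238 8.4
```

View pics/s9.png

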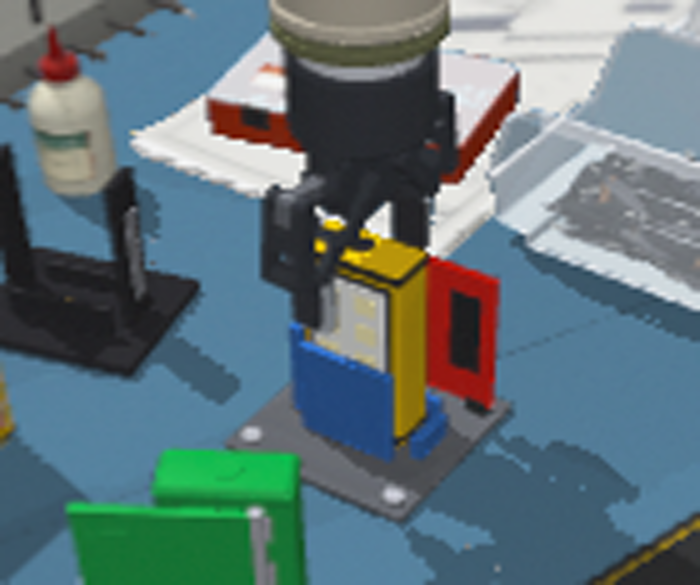

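View pics/w9.png

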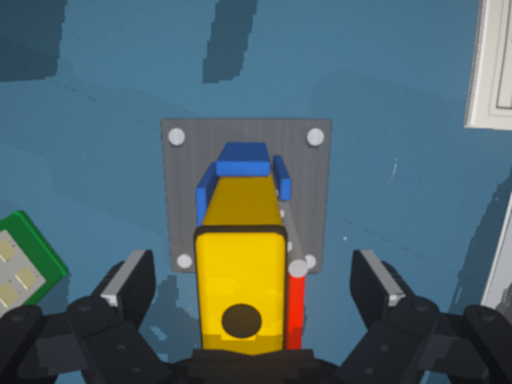

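>>> apply_moves --series '[[1, [0, 0, 0.05], 0], [1, [0, 0, 0.1], 0], [0, [0, -0.03, 0.1], 0], [0, [-0.007, -0.061, 0.1], 0], [0, [-0.007, -0.061, 0.1], 0]]'

```text
time: 9.02
tool_pos: [537.4, 27.0, 211.1]
tcp_rot: [-179.8, 0.0, 90.4]
ft_force: [-0.2, 0.0, -0.4]
finger_gap: 32.4
```

>>> apply_moves --series '[[0, [0, 0, 0], 0], [0, [0, 0, 0], 0]]'

```text
time: 9.28
tool_pos: [537.4, 27.6, 211.0]
tcp_rot: [-179.8, 0.0, 90.4]
ft_force: [-0.3, 0.1, 0.1]
finger_gap: 0.1
```

```bash
python3 - <<'E'
from h import *
p=optics.snapshot('wrist');cv2.imwrite('pics/w10.png',p['color'])
p=optics.snapshot('scene');cv2.imwrite('pics/s10.png',cv2.resize(p['color'][100:250,180:330],None,fx=5,fy=4,interpolation=cv2.INTER_CUBIC))
s=sense();print(np.round(s['tool_pos'],1),np.round(s['tcp_rot'],1),np.round(s['ft_force'],1),s['finger_gap'],s['time'])
E
```

```text
[537.4  27.6 211. ] [-179.8    0.    90.4] [ 0.2 -0.1 -0.5] -0.29565989020365396 9.375
```

View pics/s10.png

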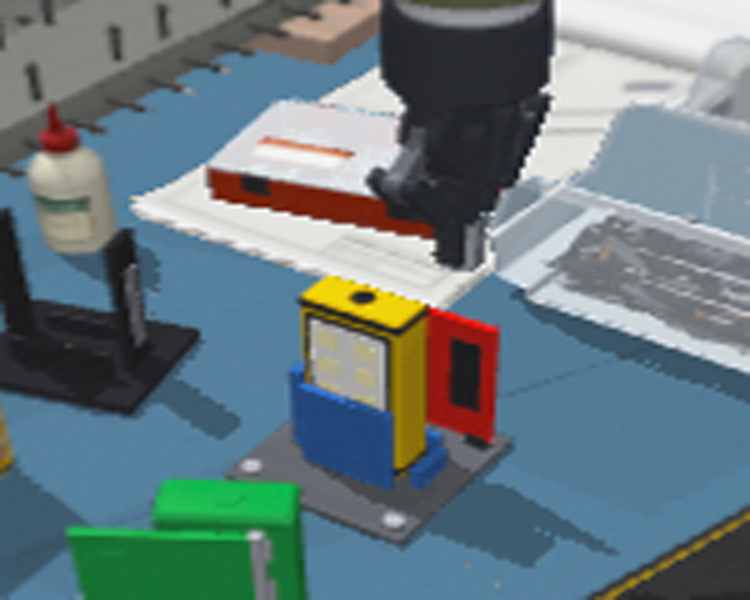

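View pics/w10.png

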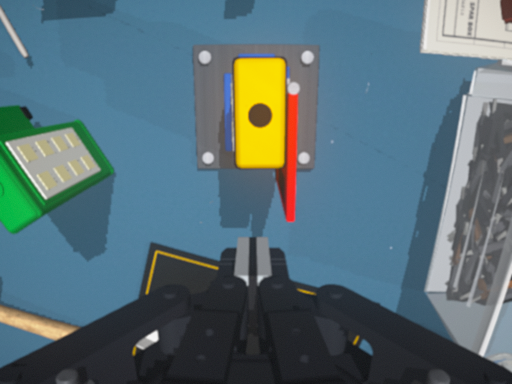

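```bash
python3 - <<'E'
from h import *
p=optics.snapshot('wrist')
cv2.imwrite('pics/w11.png',cv2.resize(p['color'][40:290,180:330],None,fx=4,fy=2.4,interpolation=cv2.INTER_CUBIC))
P=onplane(p,[(234,57),(286,57),(285,168),(236,168)],146);print(P.round(1),P.mean(0).round(1))
P=onplane(p,[(289,95),(297,95),(295,221),(287,221)],136);print(P.round(1))
T=sense()['tool_pos'];print(onplane(p,[(241,238),(268,238),(241,282),(268,282)],T[2]-11).round(1),T)
E
```

```text
[[527.  120.1 146. ]
 [555.8 120.4 146. ]
 [557.2  57.5 146. ]
 [527.9  57.2 146. ]] [542.   88.8 146. ]
[[559.1  99.8 136. ]
 [563.9  99.8 136. ]
 [566.   19.6 136. ]
 [560.7  19.6 136. ]]
[[532.8  36.1 200. ]
 [545.3  36.2 200. ]
 [532.7  12.8 200. ]
 [545.8  12.9 200. ]] [537.41276149  27.53747522 210.98755368]
```

View pics/w11.png

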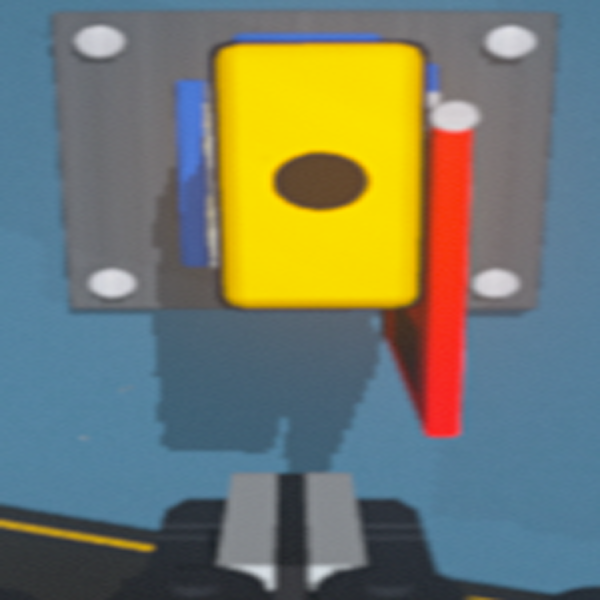

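>>> apply_moves --series '[[0, [-0.001, 0.0045, -0.04], 0], [0, [-0.001, 0.0045, -0.07], 0], [0, [-0.001, 0.0045, -0.089], 0], [0, [-0.001, 0.0045, -0.089], 0]]'

```text
time: 9.93
tool_pos: [535.3, 32.2, 120.5]
tcp_rot: [-179.6, 0.0, 90.5]
ft_force: [0.5, 0.9, 0.3]
finger_gap: -0.3
```

```bash
python3 - <<'E'
from h import *
p=optics.snapshot('wrist');cv2.imwrite('pics/w12.png',p['color'])
p=optics.snapshot('scene');cv2.imwrite('pics/s12.png',cv2.resize(p['color'][100:250,180:330],None,fx=5,fy=4,interpolation=cv2.INTER_CUBIC))
s=sense();print(np.round(s['tool_pos'],1),np.round(s['tcp_rot'],1),np.round(s['ft_force'],1),s['finger_gap'],s['time'])
E
```

```text
[537.1  32.1 123. ] [-179.9    0.    90.4] [0.3 0.4 0.1] -0.26914557381763354 10.025
```

View pics/s12.png

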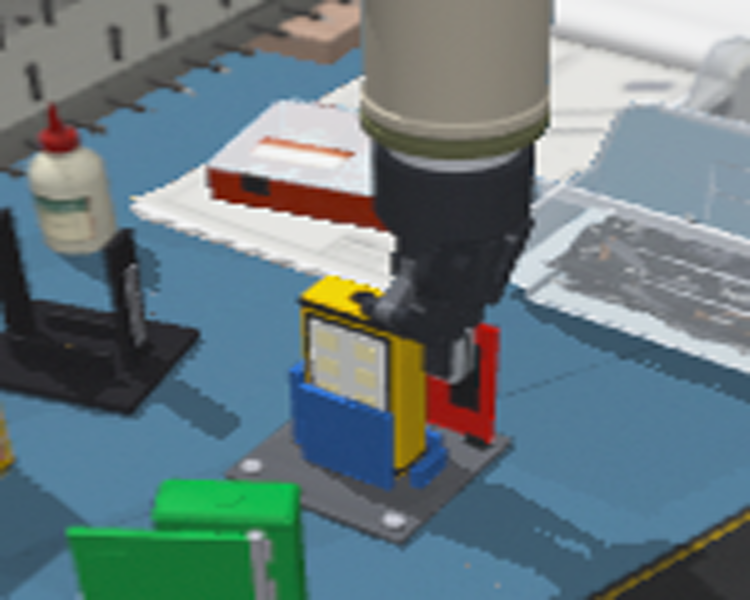

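View pics/w12.png

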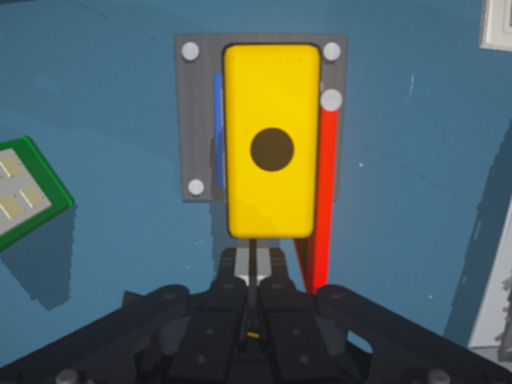

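>>> apply_moves --series '[[0, [0.012, 0, 0], 0], [0, [0.03, 0.002, 0], 0], [0, [0.042, 0.0065, 0], 0], [0, [0.055, 0.015, 0], 0], [0, [0.0655, 0.0275, 0], 0]]'

```text
time: 10.65
tool_pos: [603.7, 59.5, 123.4]
tcp_rot: [-179.9, 0.1, 90.4]
ft_force: [-0.7, -3.9, -2.1]
finger_gap: 0.0
```

```bash
python3 - <<'E'
from h import *
p=optics.snapshot('wrist');cv2.imwrite('pics/w13.png',p['color'])
p=optics.snapshot('scene');cv2.imwrite('pics/s13.png',cv2.resize(p['color'][100:250,180:330],None,fx=5,fy=4,interpolation=cv2.INTER_CUBIC))
s=sense();print(np.round(s['tool_pos'],1),np.round(s['tcp_rot'],1),np.round(s['ft_force'],1),s['finger_gap'],s['time'])
E
```

```text
[603.9  60.8 123.4] [-179.9    0.    90.5] [-0.4 -0.9  0.7] 0.19678662670881827 10.75
```

View pics/s13.png

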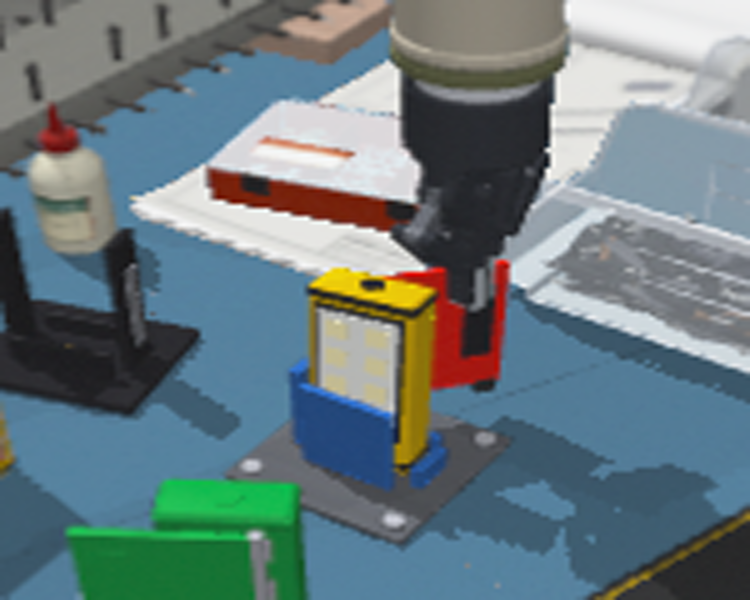

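View pics/w13.png

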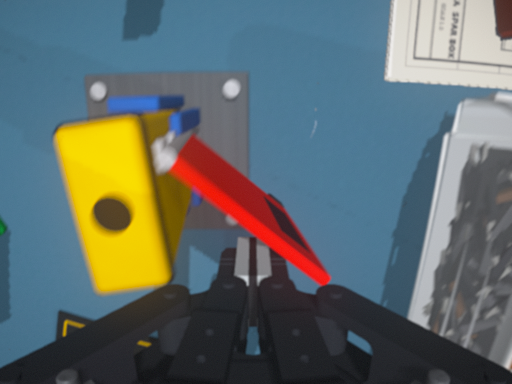

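>>> apply_moves --series '[[0, [0.005, 0.009, 0], 0], [0, [0.008, 0.018, 0], 0], [0, [0.009, 0.025, 0], 0], [0, [0.009, 0.029, 0], 0], [0, [0.009, 0.029, 0], 0]]'

```text
time: 11.38
tool_pos: [613.1, 90.3, 123.8]
tcp_rot: [-180.0, -0.0, 90.5]
ft_force: [0.9, -1.5, -0.3]
finger_gap: 0.4
```

```bash
python3 - <<'E'
from h import *
p=optics.snapshot('wrist');cv2.imwrite('pics/w14.png',p['color'])
p=optics.snapshot('scene');cv2.imwrite('pics/s14.png',cv2.resize(p['color'][100:250,180:330],None,fx=5,fy=4,interpolation=cv2.INTER_CUBIC))
s=sense();print(np.round(s['tool_pos'],1),np.round(s['tcp_rot'],1),np.round(s['ft_force'],1),s['finger_gap'],s['time'])
E
```

```text
[612.9  90.1 123.7] [-180.    -0.    90.5] [ 0.4 -0.8  0.8] -0.22361103081718403 11.475
```

View pics/s14.png

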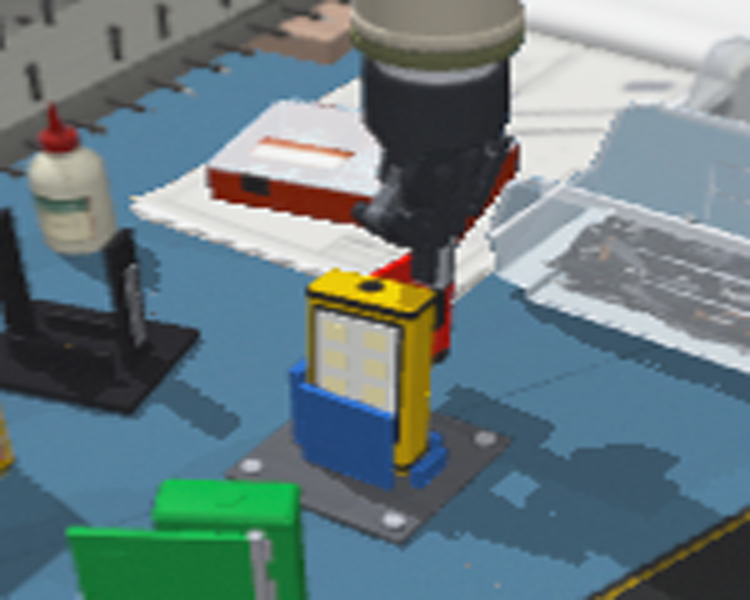

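View pics/w14.png

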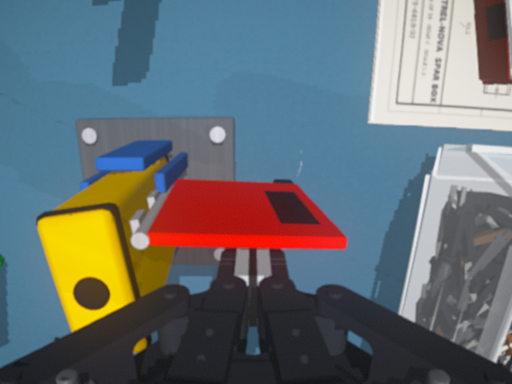

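>>> apply_moves --series '[[0, [0, 0.005, 0], 0], [0, [-0.001, 0.01, 0], 0], [0, [-0.001, 0.01, 0], 0]]'

```text
time: 11.85
tool_pos: [612.3, 99.5, 123.9]
tcp_rot: [180.0, 0.1, 90.5]
ft_force: [2.5, -6.5, -0.5]
finger_gap: 0.4
```

>>> apply_moves --series '[[0, [0, 0.003, 0], 0], [0, [0, 0.003, 0], 0]]'

```text
time: 12.1
tool_pos: [612.5, 100.4, 123.8]
tcp_rot: [180.0, 0.3, 90.5]
ft_force: [2.1, -11.9, 0.5]
finger_gap: -0.3
```

```bash
python3 - <<'E'
from h import *
p=optics.snapshot('wrist');cv2.imwrite('pics/w15.png',p['color'])
p=optics.snapshot('scene');cv2.imwrite('pics/s15.png',cv2.resize(p['color'][100:250,180:330],None,fx=5,fy=4,interpolation=cv2.INTER_CUBIC))
s=sense();print(np.round(s['tool_pos'],1),np.round(s['tcp_rot'],1),np.round(s['ft_force'],1),s['finger_gap'],s['time'])
E
```

```text
[612.6 100.3 123.9] [180.    0.3  90.4] [  2.2 -13.1  -0.5] -0.140244609809394 12.2
```

View pics/w15.png

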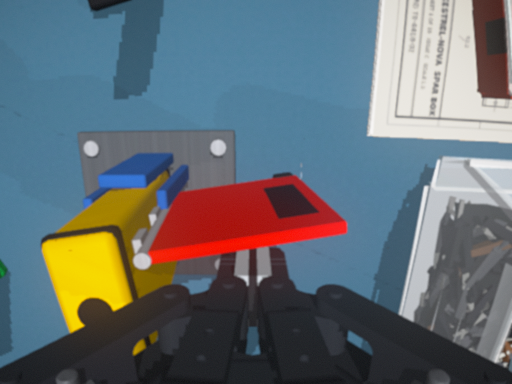

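>>> apply_moves --series '[[0, [0, -0.015, 0], 0], [0, [0, -0.02, 0.05], 0], [0, [0, -0.02, 0.11], 0], [0, [0, -0.02, 0.14], -0.18], [0.5, [-0.02, -0.02, 0.14], -0.36]]'

```text
time: 12.82
tool_pos: [594.5, 80.5, 268.1]
tcp_rot: [179.6, 0.1, 69.5]
ft_force: [0.3, -0.7, -0.4]
finger_gap: 16.6
```

>>> apply_moves --series '[[1, [-0.02, 0, 0], -0.18], [1, [-0.05, 0.01, 0], -0.36], [1, [-0.05, 0.01, 0], -0.54], [1, [-0.05, 0.01, 0], -0.72], [1, [-0.05, 0.01, 0], -0.9]]'

```text
time: 13.45
tool_pos: [544.1, 90.8, 268.2]
tcp_rot: [179.7, 0.1, 17.6]
ft_force: [0.2, 0.2, -0.0]
finger_gap: 85.3
```

>>> apply_moves --series '[[1, [0, 0, 0], -0.1], [1, [0, 0, 0], -0.1], [1, [0, 0, 0], -0.1]]'

```text
time: 13.82
tool_pos: [543.9, 90.9, 268.2]
tcp_rot: [179.7, 0.1, 12.0]
ft_force: [-1.0, 0.7, -0.1]
finger_gap: 85.5
```

```bash
python3 - <<'E'
from h import *
p=optics.snapshot('wrist');p=optics.snapshot('wrist');cv2.imwrite('pics/w16.png',p['color'])
import pickle;pickle.dump(p,open('w16.pkl','wb'))
p=optics.snapshot('scene');cv2.imwrite('pics/s16.png',cv2.resize(p['color'][100:250,180:330],None,fx=5,fy=4,interpolation=cv2.INTER_CUBIC))
s=sense();print(np.round(s['tool_pos'],1),np.round(s['tcp_rot'],1),np.round(s['ft_force'],1),s['finger_gap'],s['time'])
E
```

```text
[544.   90.8 268.2] [1.797e+02 1.000e-01 1.200e+01] [-0.2 -1.3  0.3] 85.30524445672215 13.975
```

View pics/w16.png

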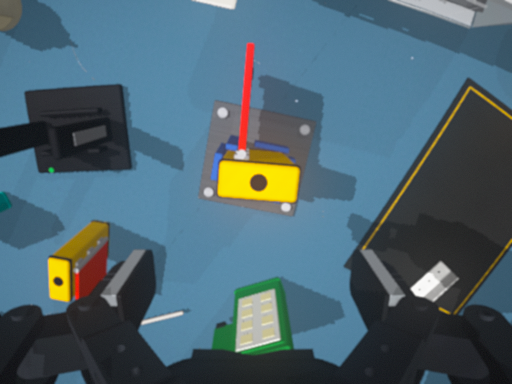

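View pics/s16.png

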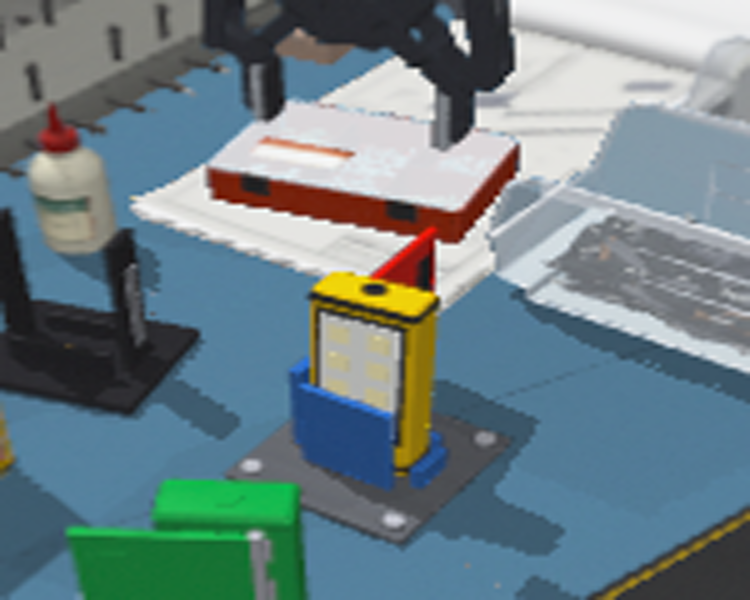

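```bash
python3 - <<'E'
from h import *
import pickle
p=pickle.load(open('w16.pkl','rb'))
c=p['color']
cv2.imwrite('pics/w16a.png',cv2.resize(c[30:220,190:330],None,fx=5,fy=3.1,interpolation=cv2.INTER_CUBIC))
cv2.imwrite('pics/w16b.png',cv2.resize(c[70:330,340:512],None,fx=4,fy=2.3,interpolation=cv2.INTER_CUBIC))
E
```

```text
(no output)
```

View pics/w16a.png

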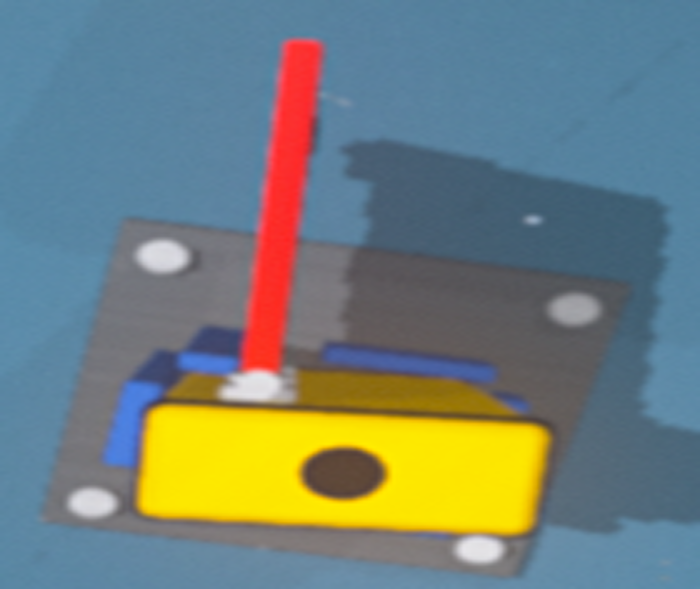

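View pics/w16b.png

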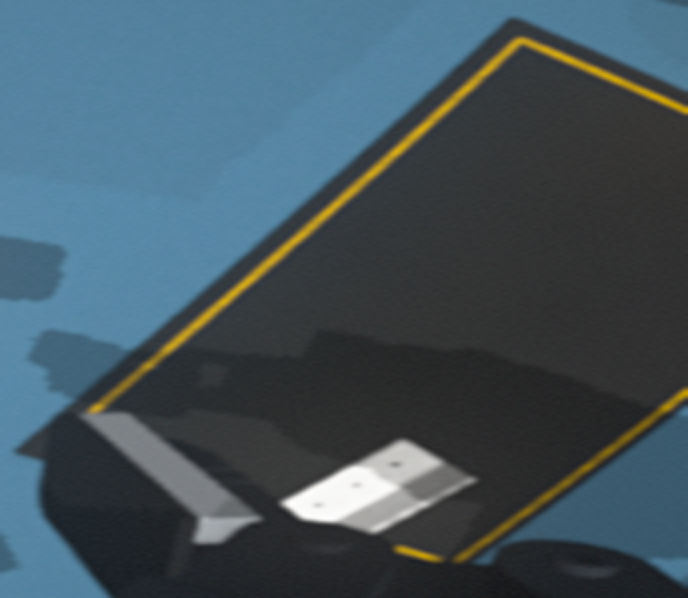

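```bash
python3 - <<'E'
from h import *
import pickle
p=pickle.load(open('w16.pkl','rb'))
a=lambda u:np.array(u,float)/[5,3.1]+[190,30]-0.4
b=lambda u:np.array(u,float)/[4,2.3]+[340,70]-0.4
def show(n,P):
    print(n,np.round(P,1).tolist(),'edges',[ (round(np.hypot(*d[:2])),round(np.degrees(np.arctan2(d[1],d[0])),1)) for d in np.diff(np.vstack([P,P[:1]]),axis=0)],P.mean(0).round(1))
show('top',onplane(p,a([(147,402),(551,421),(537,536),(135,517)]),146))
show('leg',onplane(p,a([(303,40),(262,374)]),136))
show('stop',onplane(p,a([(125,218),(628,287),(520,577),(42,521)]),6))
show('mat',onplane(p,b([(18,452),(512,18)]),4))
show('angle',onplane(p,b([(282,500),(402,438),(477,482),(370,532)]),4))
show('angle20',onplane(p,b([(282,500),(402,438),(477,482),(370,532)]),24))
E
```

```text
top [[562.4, 120.5, 146.0], [570.6, 58.8, 146.0], [540.9, 53.5, 146.0], [532.8, 117.0, 146.0]] edges [(62, np.float64(-82.4)), (30, np.float64(-170.0)), (64, np.float64(97.3)), (30, np.float64(6.8))] [551.7  87.4 146. ]
leg [[651.0, 114.8, 136.0], [571.2, 104.6, 136.0]] edges [(81, np.float64(-172.7)), (81, np.float64(7.3))] [611.1 109.7 136. ]
stop [[599.3, 145.5, 6.0], [599.0, 27.1, 6.0], [481.8, 23.9, 6.0], [480.5, 144.6, 6.0]] edges [(118, np.float64(-90.2)), (117, np.float64(-178.4)), (121, np.float64(90.6)), (119, np.float64(0.4))] [540.1  85.3   6. ]
mat [[425.3, -60.4, 4.0], [691.0, -138.2, 4.0]] edges [(277, np.float64(-16.3)), (277, np.float64(163.7))] [558.2 -99.3   4. ]
angle [[411.3, -162.6, 4.0], [459.0, -189.9, 4.0], [435.7, -230.2, 4.0], [395.1, -204.2, 4.0]] edges [(55, np.float64(-29.8)), (47, np.float64(-120.1)), (48, np.float64(147.2)), (45, np.float64(68.7))] [ 425.3 -196.7    4. ]
angle20 [[421.7, -149.0, 24.0], [467.0, -174.9, 24.0], [444.8, -213.2, 24.0], [406.3, -188.5, 24.0]] edges [(52, np.float64(-29.8)), (44, np.float64(-120.1)), (46, np.float64(147.2)), (42, np.float64(68.7))] [ 434.9 -181.4   24. ]
```

>>> apply_moves --series '[[1, [0.0055, -0.0036, -0.04], -0.0785], [1, [0.0055, -0.0036, -0.08], -0.0785], [1, [0.0055, -0.0036, -0.12], -0.0785], [1, [0.0055, -0.0036, -0.15], -0.0785], [1, [0.0055, -0.0036, -0.164], -0.0785]]'

```text
time: 14.6
tool_pos: [548.3, 87.1, 102.1]
tcp_rot: [179.7, 0.2, 7.5]
ft_force: [0.6, 0.1, -0.7]
finger_gap: 85.1
```

>>> apply_moves --series '[[1, [0, 0, 0], 0]]'

```text
time: 14.72
tool_pos: [547.8, 87.1, 101.5]
tcp_rot: [179.7, 0.3, 7.5]
ft_force: [-0.2, 0.6, 1.0]
finger_gap: 85.1
```

```bash
python3 - <<'E'
from h import *
p=optics.snapshot('wrist');cv2.imwrite('pics/w17.png',p['color'])
s=sense();print(np.round(s['tool_pos'],1),np.round(s['tcp_rot'],1),np.round(s['ft_force'],1),s['finger_gap'],s['time'])
E
```

```text
[548.3  87.2 102.3] [179.7   0.3   7.5] [ 0.4  0.5 -1.2] 85.49756106178725 14.775
```

View pics/w17.png

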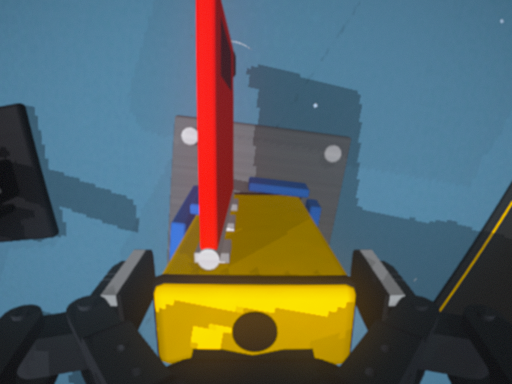

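Jaws straddle the light evenly, with its sides at px 155 and 355 and the fingers just outside. Next I'll close on it.

>>> apply_moves --series '[[0.6, [0, 0, 0], 0], [0.6, [0, 0, 0], 0], [0.6, [0, 0, 0], 0], [0.6, [0, 0, 0], 0]]' --grip_force 50

```text
time: 15.28
tool_pos: [549.6, 87.1, 104.4]
tcp_rot: [179.7, 0.1, 7.5]
ft_force: [-1.9, -1.0, 6.9]
finger_gap: 63.7
```

>>> apply_moves --series '[[0.6, [0, 0, 0.01], 0], [0.6, [0, 0, 0.03], 0], [0.6, [0, 0, 0.07], 0], [0.6, [0, 0, 0.11], 0], [0.6, [0, 0, 0.11], 0]]'

```text
time: 15.9
tool_pos: [552.2, 87.3, 220.2]
tcp_rot: [179.7, -0.4, 7.5]
ft_force: [0.2, 0.7, -3.9]
finger_gap: 63.4
```

```bash
python3 - <<'E'
from h import *
for n in ['scene','wrist','side']:
  p=optics.snapshot(n);cv2.imwrite(f'pics/{n}18.png',p['color'])
s=sense();print(np.round(s['tool_pos'],1),np.round(s['tcp_rot'],1),np.round(s['ft_force'],1),s['finger_gap'],s['time'])
E
```

```text
[548.9  87.1 213.6] [179.7   0.2   7.5] [-1.  -0.5 -3.7] 63.63663364506128 16.05
```

View pics/scene18.png

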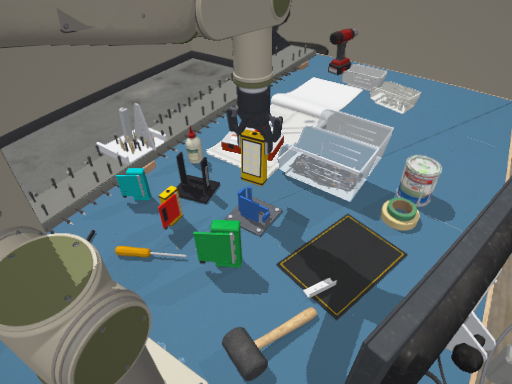

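View pics/wrist18.png

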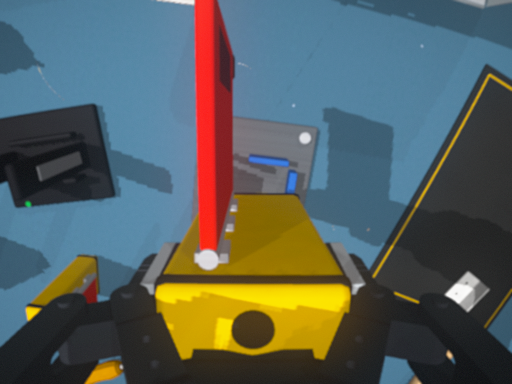

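View pics/side18.png

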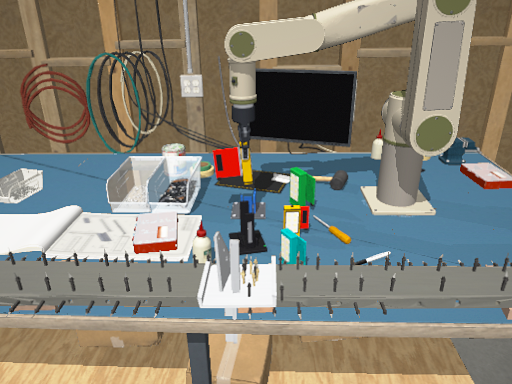

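>>> apply_moves --series '[[0.6, [-0.003, -0.04, 0], -0.08], [0.6, [-0.006, -0.1, 0], -0.2], [0.6, [-0.01, -0.16, 0], -0.3], [0.6, [-0.012, -0.22, 0], -0.4], [0.6, [-0.015, -0.26, 0], -0.415]]'

```text
time: 16.68
tool_pos: [532.2, -175.1, 211.2]
tcp_rot: [179.7, 0.4, -16.5]
ft_force: [0.0, 0.3, -3.5]
finger_gap: 63.5
```

>>> apply_moves --series '[[0.6, [-0.001, -0.037, -0.02], 0], [0.6, [-0.001, -0.037, -0.05], 0], [0.6, [-0.001, -0.037, -0.06], 0], [0.6, [-0.001, -0.037, -0.06], 0]]'

```text
time: 17.18
tool_pos: [530.1, -211.0, 149.5]
tcp_rot: [179.8, 0.6, -16.4]
ft_force: [-0.3, 1.2, -2.6]
finger_gap: 63.4
```

```bash
python3 - <<'E'
from h import *
for n in ['scene','wrist','side']:
  p=optics.snapshot(n);cv2.imwrite(f'pics/{n}19.png',p['color'])
  c=p['color']
  if n=='scene': cv2.imwrite('pics/s19.png',cv2.resize(c[130:320,250:430],None,fx=4,fy=3.1,interpolation=cv2.INTER_CUBIC))
  if n=='side': cv2.imwrite('pics/sd19.png',cv2.resize(c[120:220,200:340],None,fx=5,fy=5,interpolation=cv2.INTER_CUBIC))
s=sense();print(np.round(s['tool_pos'],1),np.round(s['tcp_rot'],1),np.round(s['ft_force'],1),s['finger_gap'],s['time'])
E
```

```text
[ 532.  -211.8  152.6] [179.7   0.3 -16.4] [ 0.3 -0.2 -3. ] 63.528489146082705 17.325
```

View pics/s19.png

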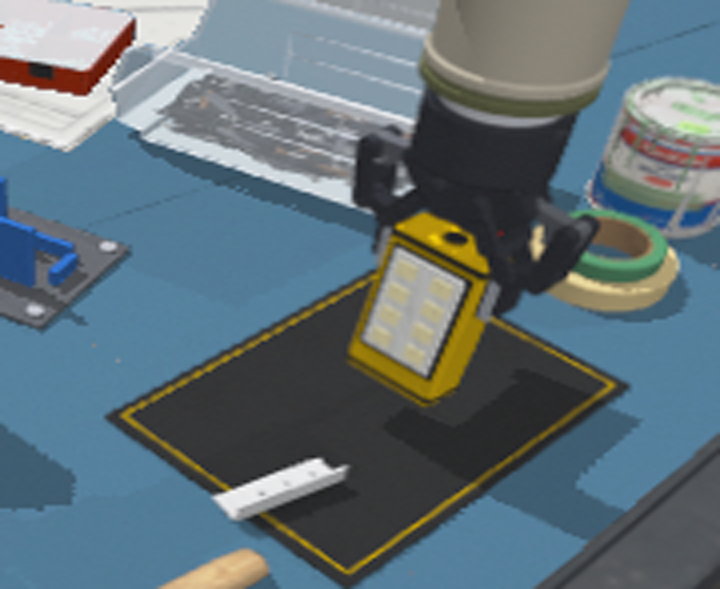

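View pics/wrist19.png

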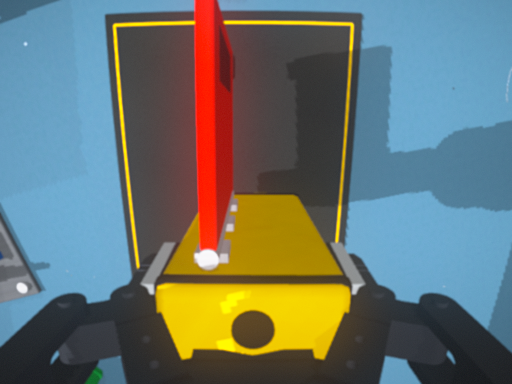

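View pics/sd19.png

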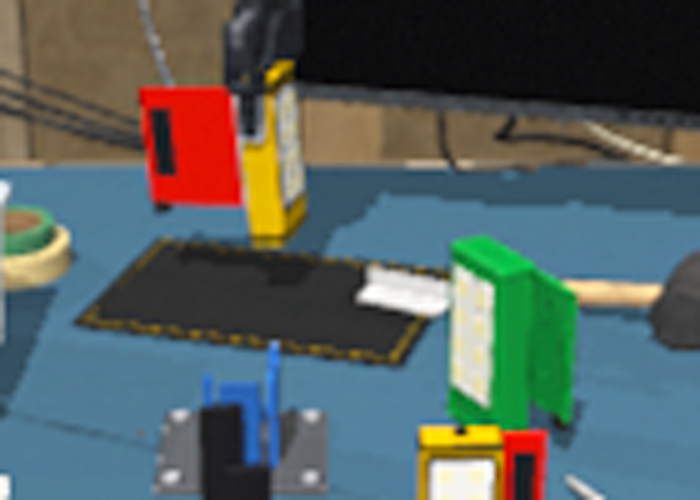

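>>> apply_moves --series '[[0.6, [0.001, 0, -0.02], 0], [0.6, [0.001, 0, -0.036], 0], [0.6, [0.001, 0, -0.044], 0], [0.6, [0.001, 0, -0.047], 0], [0.6, [0.001, 0, -0.047], 0]]'

```text
time: 17.95
tool_pos: [533.0, -211.9, 105.4]
tcp_rot: [179.7, 0.3, -16.4]
ft_force: [0.6, -0.4, -3.1]
finger_gap: 63.6
```

>>> apply_moves --series '[[0.6, [0.0, 0, -0.002], 0], [0.6, [0, 0, -0.003], 0], [0.6, [0, 0, -0.003], 0]]'

```text
time: 18.32
tool_pos: [533.1, -212.0, 102.7]
tcp_rot: [179.7, 0.3, -16.4]
ft_force: [-0.2, -0.4, -4.1]
finger_gap: 63.4
```

>>> apply_moves --series '[[0.6, [0.0, 0, -0.002], 0], [0.6, [0, 0, -0.002], 0]]'

```text
time: 18.58
tool_pos: [533.5, -212.1, 102.5]
tcp_rot: [179.7, 0.2, -16.4]
ft_force: [-4.5, 2.6, 9.1]
finger_gap: 63.5
```

>>> apply_moves --series '[[0.6, [0.0, 0, -0.002], 0], [0.6, [0, 0, -0.002], 0]]'

```text
time: 18.82
tool_pos: [533.9, -212.2, 102.5]
tcp_rot: [179.7, 0.2, -16.4]
ft_force: [-6.2, 2.5, 11.1]
finger_gap: 63.3
```

>>> apply_moves --series '[[0.6, [0, 0, -0.001], 0], [0.6, [0.0058, -0.0017, -0.001], 0], [0.6, [0.0115, -0.0034, -0.001], 0], [0.6, [0.0173, -0.005, -0.001], 0], [0.6, [0.0173, -0.005, -0.001], 0]]' --grip_force 20

```text
time: 19.45
tool_pos: [552.0, -217.6, 102.6]
tcp_rot: [179.7, 0.1, -16.4]
ft_force: [-2.2, 0.2, 4.7]
finger_gap: 63.8
```

```bash
python3 - <<'E'
from h import *
for n in ['scene','wrist','side']:
  p=optics.snapshot(n);cv2.imwrite(f'pics/{n}20.png',p['color'])
  c=p['color']
  if n=='scene': cv2.imwrite('pics/s20.png',cv2.resize(c[130:320,250:430],None,fx=4,fy=3.1,interpolation=cv2.INTER_CUBIC))
  if n=='side': cv2.imwrite('pics/sd20.png',cv2.resize(c[120:220,200:340],None,fx=5,fy=5,interpolation=cv2.INTER_CUBIC))
s=sense();print(np.round(s['tool_pos'],1),np.round(s['tcp_rot'],1),np.round(s['ft_force'],1),s['finger_gap'],s['time'])
E
```

```text
[ 552.  -217.6  102.6] [ 1.797e+02  1.000e-01 -1.640e+01] [-1.7  0.2  5.7] 63.39970065164706 19.6
```

View pics/s20.png

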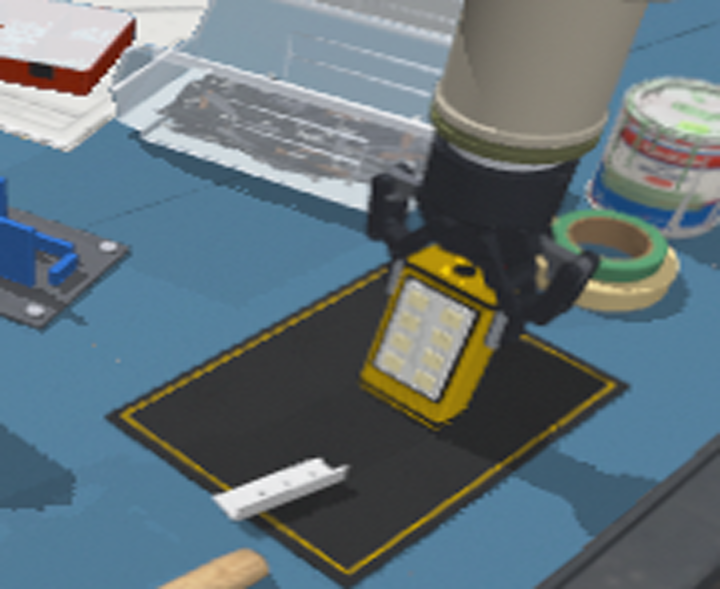

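View pics/wrist20.png

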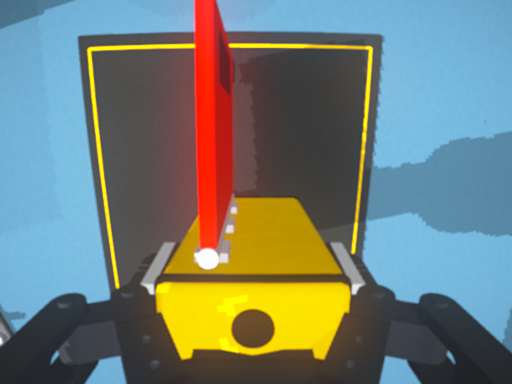

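View pics/sd20.png

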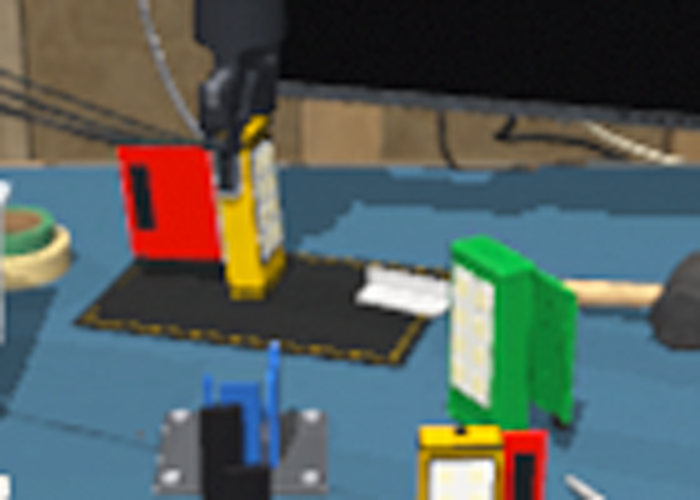

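>>> apply_moves --series '[[0.6, [0, 0, 0.005], 0], [0.6, [-0.009, 0.0025, 0.007], 0], [0.6, [-0.018, 0.005, 0.006], 0], [0.6, [-0.018, 0.005, 0.003], 0], [0.6, [-0.018, 0.005, 0.0], 0]]' --grip_force 40

```text
time: 20.23
tool_pos: [533.8, -212.6, 102.5]
tcp_rot: [179.7, 0.1, -16.4]
ft_force: [-4.1, 2.2, 17.4]
finger_gap: 63.6
```

>>> apply_moves --series '[[0.6, [0, 0, -0.001], 0], [0.6, [0, 0, -0.001], 0]]'

```text
time: 20.48
tool_pos: [534.3, -212.8, 102.6]
tcp_rot: [179.7, 0.0, -16.4]
ft_force: [-3.6, 1.5, 4.4]
finger_gap: 63.9
```

>>> apply_moves --series '[[0.75, [0, 0, 0], 0], [0.85, [0, 0, 0], 0], [1, [0, 0, 0], 0], [1, [0, 0, 0], 0], [1, [0, 0, 0], 0]]'

```text
time: 21.1
tool_pos: [534.3, -212.8, 102.5]
tcp_rot: [179.7, 0.0, -16.4]
ft_force: [-0.3, 0.3, 0.1]
finger_gap: 85.4
```

```bash
python3 - <<'E'
from h import *
for n in ['scene','wrist','side']:
  p=optics.snapshot(n);cv2.imwrite(f'pics/{n}21.png',p['color'])
  c=p['color']
  if n=='scene': cv2.imwrite('pics/s21.png',cv2.resize(c[130:320,250:430],None,fx=4,fy=3.1,interpolation=cv2.INTER_CUBIC))
  if n=='side': cv2.imwrite('pics/sd21.png',cv2.resize(c[120:220,200:340],None,fx=5,fy=5,interpolation=cv2.INTER_CUBIC))
s=sense();print(np.round(s['tool_pos'],1),np.round(s['tcp_rot'],1),np.round(s['ft_force'],1),s['finger_gap'],s['time'])
E
```

```text
[ 534.3 -212.8  102.6] [179.7   0.  -16.4] [-0.7 -0.3  0.6] 85.29618997158585 21.25
```

View pics/wrist21.png

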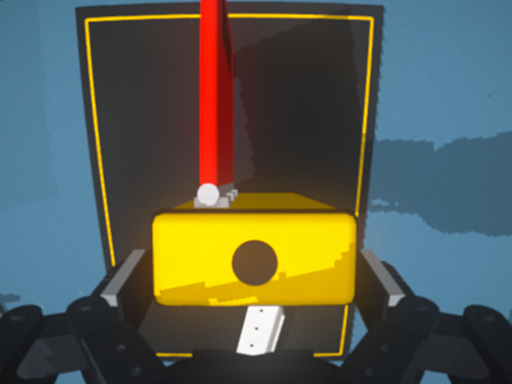

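View pics/sd21.png

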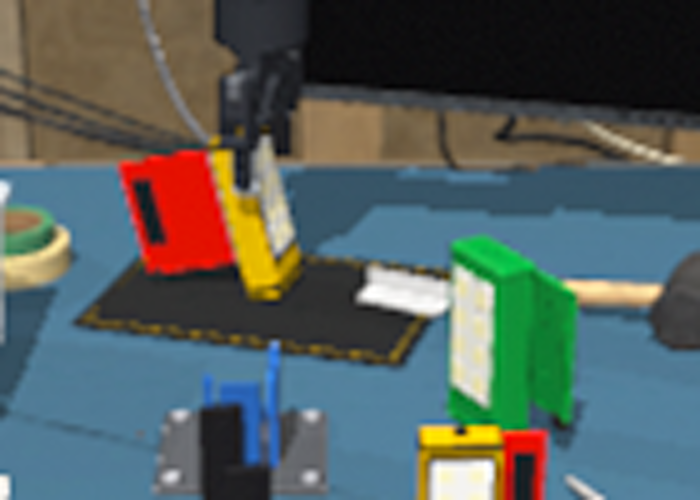

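On release the light rocked back onto its foot by itself; the lens faces the angle. I'll back straight up.

>>> apply_moves --series '[[1, [0, 0, 0.02], 0], [1, [0, 0, 0.06], 0], [1, [0, 0, 0.11], 0], [1, [0, 0, 0.16], 0], [1, [0, 0, 0.16], 0]]'

```text
time: 21.88
tool_pos: [536.9, -214.0, 270.5]
tcp_rot: [179.5, -0.6, -16.4]
ft_force: [0.4, -0.1, -0.5]
finger_gap: 85.6
```

```bash
python3 - <<'E'
from h import *
import pickle
for n in ['scene','wrist','side']:
  p=optics.snapshot(n);cv2.imwrite(f'pics/{n}22.png',p['color'])
  pickle.dump(p,open(n+'22.pkl','wb'))
  for q in ['angle','light','green_tape','oil_bottle','leg']: print(n,q,[(np.round(toworld(p,d['xyz'])),round(d['p'],2)) for d in spotter.search_frame(p,q)])
  c=p['color']
  if n=='scene': cv2.imwrite('pics/s22.png',cv2.resize(c[130:320,250:430],None,fx=4,fy=3.1,interpolation=cv2.INTER_CUBIC))
  if n=='side': cv2.imwrite('pics/sd22.png',cv2.resize(c[120:220,200:340],None,fx=5,fy=5,interpolation=cv2.INTER_CUBIC))
s=sense();print(np.round(s['tool_pos'],1),np.round(s['tcp_rot'],1),np.round(s['ft_force'],1),s['finger_gap'],s['time'])
E
```

```text
scene angle [(array([ 417., -182.,    5.]), 0.78)]
scene light [(array([ 526., -224.,   99.]), 0.96), (array([396., 410.,  68.]), 0.82), (array([380., 245.,  81.]), 0.64), (array([344.,  41.,  95.]), 0.63)]
scene green_tape [(array([ 750., -271.,   43.]), 0.58)]
scene oil_bottle [(array([641., 397.,  64.]), 0.77), (array([ 529., -217.,   98.]), 0.66), (array([ 418., -180.,    7.]), 0.32)]
scene leg [(array([369., 247.,  68.]), 0.97), (array([385., 421.,  65.]), 0.58)]
wrist angle [(array([ 420., -183.,   12.]), 0.9)]
wrist light [(array([ 562., -224.,  144.]), 0.84), (array([389.,  21., 127.]), 0.69)]
wrist green_tape []
wrist oil_bottle []
wrist leg [(array([ 616., -218.,  115.]), 0.83)]
side angle [(array([ 414., -189.,   12.]), 0.68)]
side light [(array([ 563., -212.,   79.]), 0.98), (array([356.,  66.,  83.]), 0.93), (array([406., 430.,  73.]), 0.74), (array([389., 273.,  74.]), 0.7)]
side green_tape [(array([ 745., -258.,   39.]), 0.52)]
side oil_bottle [(array([650., 428.,  69.]), 0.85)]
side leg [(array([ 601., -217.,   76.]), 0.87), (array([359., 246.,  63.]), 0.75), (array([328.,  75.,  79.]), 0.73)]
[ 534.3 -212.8  262.6] [179.7   0.  -16.4] [-0.9  0.3  0.6] 85.87044384670153 22.775
```

View pics/wrist22.png

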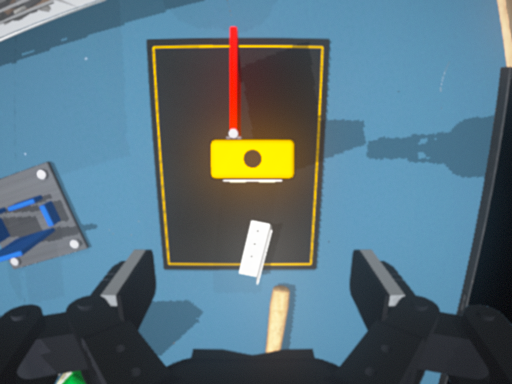

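View pics/sd22.png

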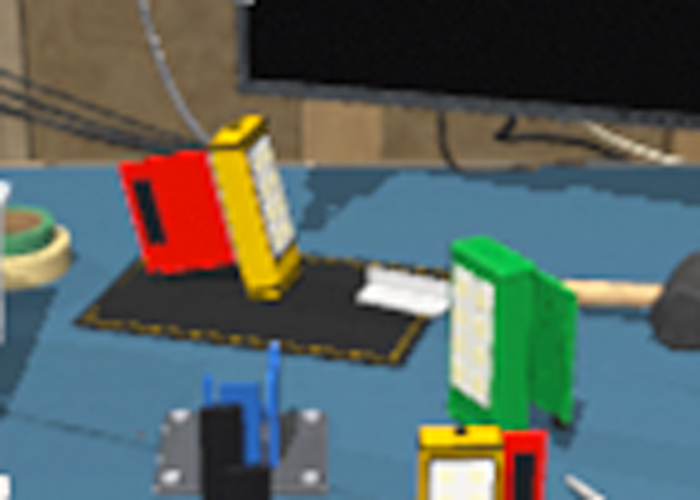

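View pics/s22.png

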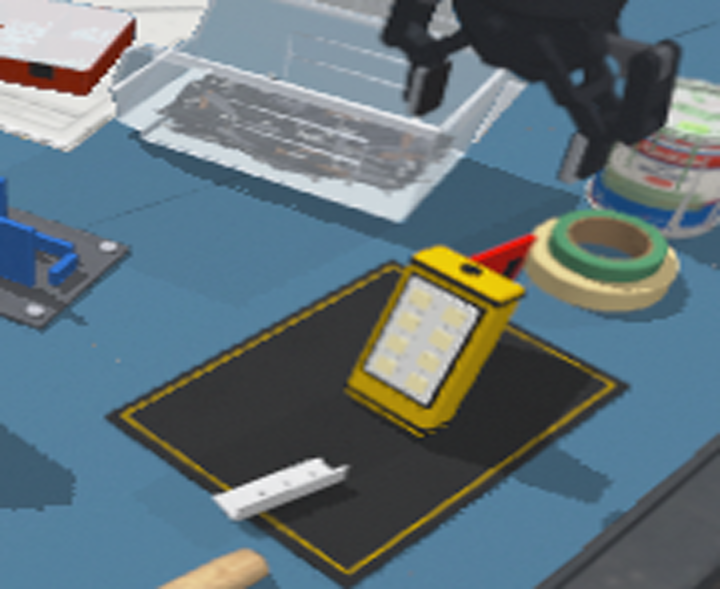

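```bash
python3 - <<'E'
from h import *
import pickle
from scipy.optimize import least_squares
pw=pickle.load(open('wrist22.pkl','rb'));ps=pickle.load(open('side22.pkl','rb'));pc=pickle.load(open('scene22.pkl','rb'))
def world(v,X):
    x,y,z,yaw,t=v
    R=cv2.Rodrigues(np.array([0,0,yaw]))[0]@cv2.Rodrigues(np.array([0,t,0.]))[0]
    return np.array(X,float)@R.T+[x,y,z]
top=[(15,32,140),(15,-32,140),(-15,-32,140),(-15,32,140)]
uw=[(211,140),(294,140),(295,178),(211,179)]
z3=lambda u:np.array(u,float)/5+[200,120]-.4
z2=lambda u:np.array(u,float)/[4,3.1]+[250,130]-.4
Xs=[(-15,32,0),(15,32,0)];us=z3([(280,298),(248,296)])
Xc=[(-15,32,0),(-15,-32,0)];uc=z2([(348,386),(424,436)])
f=lambda v:np.r_[(proj(pw,world(v,top))-uw).ravel(),(proj(ps,world(v,Xs))-us).ravel(),(proj(pc,world(v,Xc))-uc).ravel()]
r_=least_squares(f,[534,-212,8,-.286,.26]);v=r_.x;print(v.round(3),f(v).round(1))
e=np.array([np.cos(-.2845),np.sin(-.2845)]);n=np.array([-e[1],e[0]])
for nm,P in [('O',world(v,[(0,0,0)])[0]),('foot',world(v,[(96,15,22)])[0])]:
    d=P[:2]-[528.5,-195];print(nm,P.round(1),d@e,d@n)
print('legtip pred',proj(pw,world(v,[(105,15,130)])),'seen (234,27)')
A=np.array([420,-184,4.]);R=cv2.Rodrigues(np.array([0,0,v[3]]))[0]@cv2.Rodrigues(np.array([0,v[4],0.]))[0];print('angle in light',R.T@(A-v[:3]))
E
```

```text
[ 5.28130e+02 -2.11136e+02  7.09500e+00 -2.84000e-01  2.18000e-01] [-1.1 -0.6  1.3 -0.9  0.1  1.1 -0.7  0.4 -0.4 -0.2 -0.6  0.8 -0.4  1.5
  0.7  1. ]
O [ 528.1 -211.1    7.1] 4.174303417871318 -15.591553440904649
foot [ 626.9 -224.3    7.8] 102.65428461266755 -0.5518471301073443
legtip pred [[232.83653228  24.48659848]] seen (234,27)
angle in light [-108.09351256   -4.25922671  -27.12522292]
```

All criteria check out, so I'm handing in.

```bash
python3 - <<'E'
from h import *
print(hand_in()); print(sense()['time'])
E
```

```text
the job is handed in; nothing more can be done
None
the job is handed in; nothing more can be done
```

The light now stands on the mat on its lower end and its leg's foot, lens towards the angle, and I handed the job in at about 23 s of the 69 s allowed. No verdict was reported.

- **Bench stop:** I took the light from the dock, stood it in the stop with the leg folded and let go. With closed fingers I then swung the leg out until the push force rose to about 13 N without the leg moving further.
- **Leg stop:** I judged the leg to be at its stop from that force and from the pictures. While I pushed, the light turned about 8° and leaned a little within the pocket's play.
- **Placing:** I gripped the light across its width and set it on the mat. My try at tilting it back while held only slid it about 18 mm, so I set it back. When I let go it rocked back onto its foot by itself.

Last checks, from a model fit to all three cameras:

| Quantity | Measured | Required |
|---|---|---|
| Lean back | about 0.22 rad (nominal 0.26) | 0.15 to 0.38 rad |
| Light on the mat (x, y) | (4, −16) mm | within ±138, ±98 mm |
| Foot on the mat (x, y) | (103, −1) mm | within ±142, ±102 mm |
| Foot height | about 8 mm (should read 4 mm on the mat; within measuring error) | below 10 mm |
| Light height | about 7 mm | below 16 mm |
| Angle in the light's frame (x, y) | (−108, −4) mm | x below −20, y within ±60 mm |

The leg still looked square to the light, with its end within about 3 px of where a fully open leg should be. The angle, tape and bottle read within a few mm of their starting positions, which is about the measuring error. The last two sets of pictures, before and after the arm lifted away, show the light in the same stance.

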